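Slide a wet-oiled goblet into the drying cabinet and shut the door

TASK

The goblet is freshly oiled and top-heavy, so do not touch it: slide open the cabinet door in front of the empty bay, gently push the board with the goblet standing on it fully inside that bay, behind the line of both doors, and slide the door fully shut again. The goblet must stay standing upright on its board, both doors end closed, and the pieces already in the cabinet and the wax jar and tin on the bench stay where they are.

Things in the scene. Friction and masses are not known exactly. Their poses are not given: they have to be found in the camera images.
- cabinet: Clear-panelled aluminium drying cabinet, fixed, 250 deep (x) x 490 wide (y) x 270 high, no floor: its two bays stand on the bare bench. Origin: centre of its underside. x runs from the front (x = -125) to the back, y to the left, z up. Inside: sides at y -235 and +235, back at x +117, no partition. Two framed clear doors, 240 wide, hang at the front on a double track
- front (a point): Middle of the cabinet's front face at bench level, axes as the cabinet's. A head rail runs across the top of the front, from 235 to 270 mm up and 40 mm deep; below it the way in is open. The right door runs 4 to 12 mm, the left door 22 to 30 mm behind this face. No sill; only a guide block here at the middle, 14 wide and 14 high, 36 deep
- door_left (a joint): How far the left (cabinet y > 0) door is slid open, m: 0 shut, over the left bay; 0.18 fully open, slid to the cabinet's -y behind the right door, leaving the way in free from y 55 to 235 mm. About 1.5 N friction and slight damping; stays where left
- door_right (a joint): How far the right (cabinet y < 0) door is slid open, m: 0 shut, over the right bay; 0.18 fully open, slid to the cabinet's +y in front of the left door, leaving the way in free from y -235 to -55 mm. About 1.5 N friction and slight damping; stays where left
- pull_left (a point): Left door's pull: upright round steel bar, 10 diameter, 34 mm in front of the cabinet's front face, 25 mm from the door's outer edge (y = +210 mm in the cabinet's frame when shut), on two 8 mm posts 166 and 224 mm above the bench. The bar runs from 151 to 251 mm above the bench; this point is on its axis, 231 mm up. Moves with the door
- pull_right (a point): Right door's pull: the same bar in the same plane on the right door (y = -210 mm in the cabinet's frame when shut); this point is on its axis, 231 mm above the bench. Moves with the door
- bay (a point): Where the board belongs, within 2 to 3 cm: centre of the empty bay's flat paper liner (170 x 160, nothing to catch on), on the bench, at x = +5 and y = +145 (left bay) or -145 mm (right bay) in the cabinet's frame, in line with the middle of the opened door's free way. Axes as the cabinet's
- board: Plain wooden offcut board, loose on the bench in front of the empty bay, 140 long (x) x 120 wide (y) x 30 thick (z), about 0.22 kg. Origin at the centre of its underside; its x points roughly towards the cabinet, so its near edge is at x = -70 mm. Slides on the bench when pushed
- goblet_mid (a point): Dark turned wooden goblet, wet with oil: 185 high, foot 40 diameter, slender stem, heavy bowl 60 diameter from 90 mm up, about 0.13 kg, standing loose on the board, 1 to 3 cm beyond its middle. Top-heavy: it rides safely when the board moves at some 0.05 m/s, but topples if the board is struck or started at 0.15 m/s or more. The point is on its axis, 92.5 mm above its foot; z along the axis
- bowl: Turned pale bowl, 100 diameter, 50 high, drying in the other bay; origin at the centre of its underside. Leave alone
- mill: Small pale turned finial, 48 diameter, 122 high, standing in the other bay; origin at the centre of its underside. Leave alone
- jar: Amber wax jar, 64 diameter, 65 high, on the bench in front of the other bay; origin at the centre of its underside. Leave alone
- tin: Steel tin, 86 diameter, 120 high, on the bench to the right; origin at the centre of its underside. Leave alone
Not all that is in view belongs to the job. Of the things like the board, leave any that is purple; of the rest the larger one is meant. There is more than one size of the part that bears goblet_mid; the job needs the smaller.

How it is judged (in metres and radians):
On the way, in this order (a step that is already met when the one before it is completed fails the run):
1. the door in front of the empty bay is slid open by 12 cm or more (((y of bay in the frame of cabinet above 0 m and value of joint door_left above 0.12 m) or (y of bay in the frame of cabinet below 0 m and value of joint door_right above 0.12 m))), for 0.2 s.
2. the board is inside the empty bay with the goblet upright on it (x of board in the frame of cabinet above -0.03 m and y of board in the frame of bay between -0.06 and 0.06 m and angle between goblet_mid's own z axis and vertical below 0.08 rad), for 0.2 s.
At the end, for the whole second after the job is handed in: The board is in the bay that was empty, its centre at most 30 mm in front of the cabinet's centre (clear of both doors) and within 60 mm of the bay's middle line; the goblet stands upright (0.08 rad) on it, within 60 mm of its centre; both doors shut to 10 mm; all at rest (all of step 2 and angle between board's own z axis and vertical below 0.05 rad and horizontal distance between goblet_mid and board below 0.06 m and z of goblet_mid in the frame of board between 0.115 and 0.13 m and value of joint each of door_left, door_right below 0.01 m and linear speed of board below 0.02 m/s and velocity of joint each of door_left, door_right below 0.02 m/s); the robot touches nothing.
It fails at once if the goblet tips over (leans more than 0.35 rad) (angle between goblet_mid's own z axis and vertical above 0.35 rad).
It fails at once if the robot touches the wet goblet (contact force between any of the fingers, the arm and goblet above 0.3 N).
It fails at once if the bowl, finial, jar or tin is shifted by more than 20 mm (distance of any of bowl, mill, jar, tin from where it was at the start of the episode above 0.02 m).
It also fails if it takes over 72 s, if anything falls off the work surface, if the arm or the gripper's body presses on something with over 40 N, if the wrist force passes 120 N, or if a joint passes its speed limit or range.

ROBOT

A 6-joint arm with a two-finger parallel gripper is mounted at the origin on the work surface. World frame = base frame: x ahead of the robot, y to its left, z up, the work surface at z = 0. Lengths are in m, angles in degrees, forces in N, time in s.
With the tool pointing down it reaches from about 0.35 to 0.875 m from the base axis. Payload 4.2 kg.
Tool frame: the origin (TCP) lies at the very end of the fingers, on their centre line; the grasp point (between the pads) lies 19 mm behind it; z points along the fingers, y is the direction in which the jaws open and shut (so a half turn about z gives the same grasp; the last joint's range is limited). The gripper opens to 87 mm and grips with 3 to 60 N. Pads are 19 mm wide; open, the fingers measure 117 mm over their backs; the gripper's body (75 mm by 190 mm) begins 51 mm behind the grasp point.
Start: joints at [91.994, 22.042, 0.453, 0, -68.411, -14.817], TCP at [0.139, 0.609, 0.223] pointing down, gripper open.
Joint ranges: [-179.83, 179.83], [-69.29, 118.12], [-61.27, 80.66], [-181.25, 117.63], [-171.15, -9.14], [-177.46, 177.46]. Speed limits (degrees/s): [159.86, 159.86, 180, 180, 180, 180].

INTERFACE

Orientations are given as a 3x3 rotation matrix whose columns are the frame's x, y, z axes.
In Python, from station import r, imaging gives the robot as it stands. The module is installed in compiled form; this text tells all that it offers.
- The arm moves only by the tool move_arm, never from a script. Its argument "motion" is one flat list of numbers, 7 for each row, row after row: the shift along the tool's x, y, z in units of 40 mm (1.0 is 40 mm), then the turn, a rotation vector about the tool's x, y, z in units of 5 degrees (1.0 is 5 degrees), then the gripper's target within -1 to 1 (shut at 1, half-way at 0, fully open at -1). In form: [dx, dy, dz, wx, wy, wz, gripper, dx, dy, dz, wx, wy, wz, gripper, ...]. A call has 1 to 20 rows; each row is the pose to reach, as a shift and turn from the pose measured when the call began, along the tool's axes at that moment; what a row does not reach only later rows make up. A row lasts 1/12 s, in which the tool goes at most 41.7 mm and 7.16 degrees, less where a joint would pass 70% of its speed; a pose out of reach is approached as far as the arm can. A call with a gripper value outside its range is refused whole. The fingers move at their own pace and stop on an object; the grip force is fixed at half the most. Time passes only in rows, so rows that repeat a pose let the fingers close. It gives the time, the measured TCP pose, the force and the opening at its end, in the units of the state.
- r.sense(): the state, without advancing time (a new reading comes with each control period).
- imaging.capture(name): name is "scene" or "side" or "wrist"; returns the picture (400x640x3 uint8, blue, green, red); there is no depth.
- imaging.camera_params(name): a dict with "intrinsics" (3x3 intrinsics, pixels), "world_from_camera" (4x4, takes a point from camera to world coordinates). Camera axes: x right, y down, z forward; pixel columns grow to the right and rows downward; lengths in m; the calibration is good to about 2 mm. A picture is of the moment at which its call begins: read the wrist's pose just before it. camera_params takes no time and is no camera call; for the wrist camera it gives the pose at the moment of the call.
- r.finish_job(): hands the job in, once; it reports no verdict.
The state is a dict: "time_s": time; "joints": joint angles; "joint_velocities": joint speeds; "effort": joint torques, N m; "tcp_pos": TCP position; "ee_rot": TCP orientation; "wrist_force": force on the tool from outside, world axes, zero at the start; "moment": the same for the moment, N m; "gripper_width": opening from 0.0 (shut) to 1.0 (fully open).
Only numpy, scipy, OpenCV 4.12 (cv2) and the standard library are available. Lean on these libraries where they do the work, as an engineer would, in place of code of your own. Each camera call takes 0.05 s, during which the arm holds its last target.

## Working session

There is one attempt and no reset: what is moved stays moved. The work goes in short steps, Python scripts to look and compute and a tool call to move; the robot and the scene stay as the last step left them, time stands still between calls to the robot, and variables do not carry over. Pictures are saved under pics/ and viewed, and the job is handed in when it is done.

Besides the shell and the picture viewer there is one more tool, called after "Request:" by a JSON object that holds its "op" and its "data", one argument or row to a line. move_arm: Moves the arm, as the interface text tells. Its arguments: {"type":"object","properties":{"motion":{"type":"array","items":{"type":"number"}}},"required":["motion"]}

```bash
mkdir -p pics
python3 - <<'E'
from station import r, imaging
import cv2
s=r.sense()
print({k:s[k] for k in ['time_s','tcp_pos','ee_rot','gripper_width']})
for n in ['scene','side','wrist']:
    p=imaging.camera_params(n); print(n,p)
    cv2.imwrite(f'pics/{n}0.png',imaging.capture(n))
E
```

```text
{'time_s': 0.0, 'tcp_pos': array([0.13853546, 0.60883235, 0.22148044]), 'ee_rot': array([[ 9.75026521e-01, -2.22088100e-01, -3.99082273e-04],
       [-2.22088444e-01, -9.75024240e-01, -2.11062616e-03],
       [ 7.96300618e-05,  2.14654804e-03, -9.99997693e-01]]), 'gripper_width': 1.002350775337359}
scene {'intrinsics': array([[494.2971956 ,   0.        , 323.13567414],
       [  0.        , 494.2971956 , 201.94546063],
       [  0.        ,   0.        ,   1.        ]]), 'world_from_camera': array([[-4.35361398e-01,  8.46394213e-01, -3.06720214e-01,
         9.60222873e-01],
       [ 9.00254644e-01,  4.09852638e-01, -1.46841379e-01,
         1.64945306e-01],
       [ 1.42439510e-03, -3.40055365e-01, -9.40404338e-01,
         1.58270895e+00],
       [ 0.00000000e+00,  0.00000000e+00,  0.00000000e+00,
         1.00000000e+00]])}
side {'intrinsics': array([[400.46728814,   0.        , 318.91259433],
       [  0.        , 400.46728814, 198.80483719],
       [  0.        ,   0.        ,   1.        ]]), 'world_from_camera': array([[-0.0933678 ,  0.93878619, -0.3316066 ,  0.94412628],
       [ 0.99561286,  0.0859869 , -0.03689572,  0.01059684],
       [-0.00612336, -0.33359667, -0.94269601,  1.37707044],
       [ 0.        ,  0.        ,  0.        ,  1.        ]])}
wrist {'intrinsics': array([[326.9265478 ,   0.        , 327.06752425],
       [  0.        , 326.9265478 , 201.03896322],
       [  0.        ,   0.        ,   1.        ]]), 'world_from_camera': array([[-0.22183481, -0.93004186, -0.29293591,  0.22001266],
       [-0.97508267,  0.21213025,  0.06491954,  0.59127789],
       [ 0.00176268,  0.30003814, -0.95392558,  0.38445989],
       [ 0.        ,  0.        ,  0.        ,  1.        ]])}
```

View pics/scene0.png

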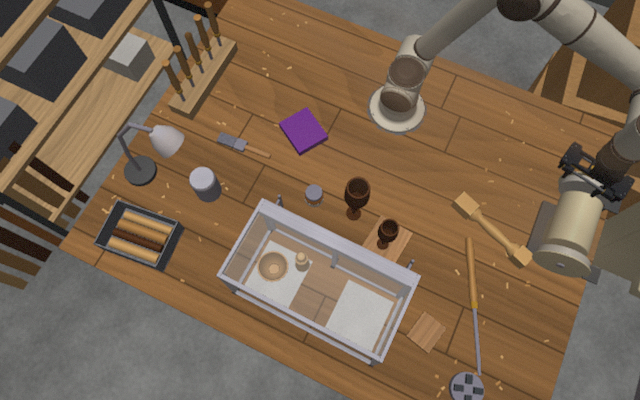

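View pics/side0.png

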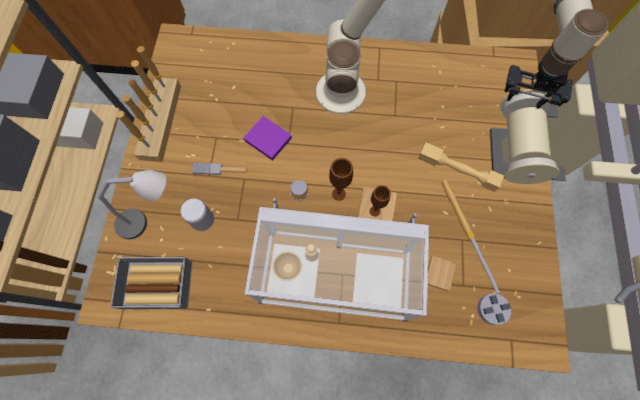

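View pics/wrist0.png

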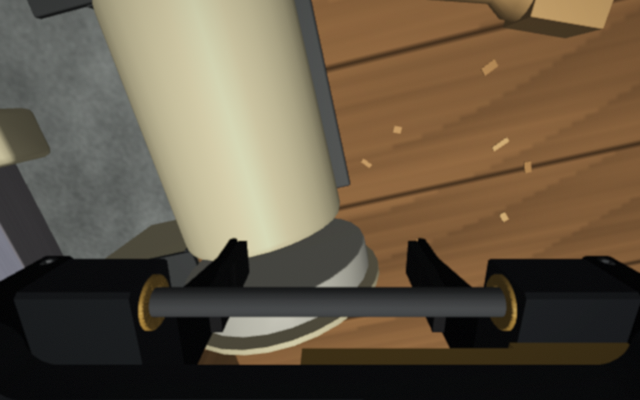

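Run:
```python
import cv2
a=cv2.imread('pics/side0.png')[140:330,240:470]; cv2.imwrite('pics/s1.png',cv2.resize(a,None,fx=3.4,fy=3.1,interpolation=cv2.INTER_CUBIC))
a=cv2.imread('pics/scene0.png')[165:365,210:440]; cv2.imwrite('pics/c1.png',cv2.resize(a,None,fx=3,fy=3,interpolation=cv2.INTER_CUBIC))
```

```text
(no output)
```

View pics/s1.png

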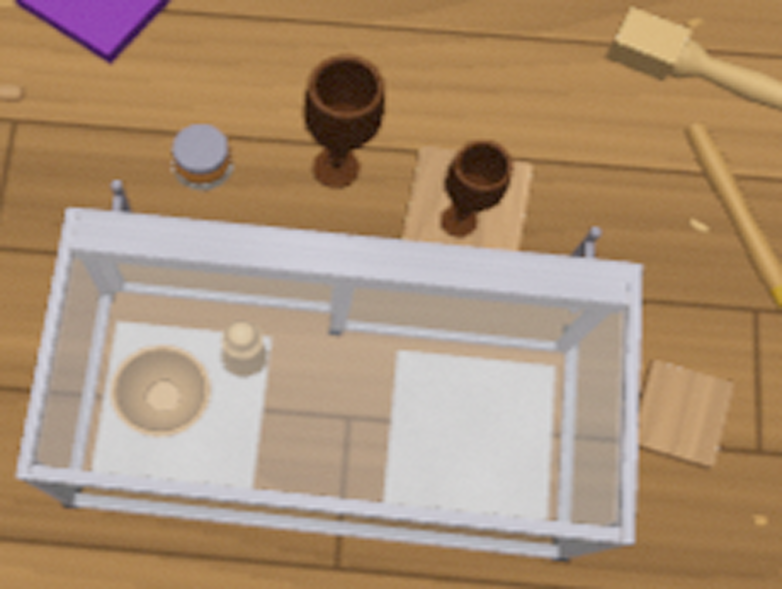

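View pics/c1.png

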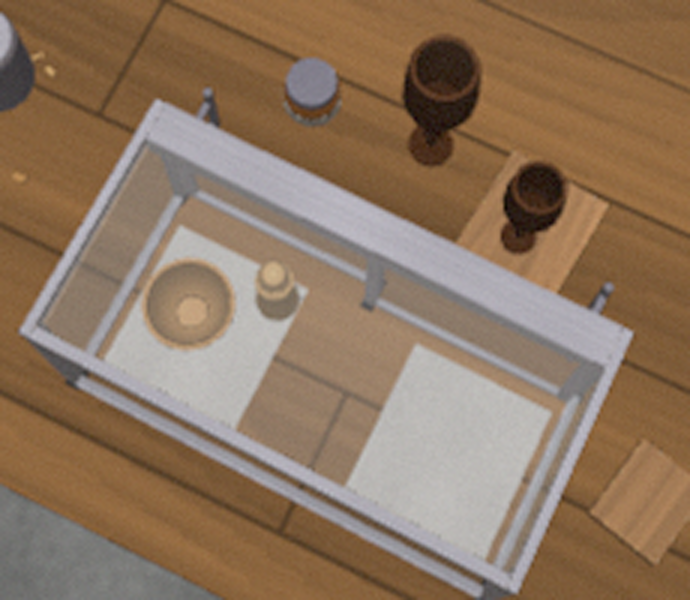

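```bash
cat > h.py <<'E'
import numpy as np
P={'side':([[400.46728814,0,318.91259433],[0,400.46728814,198.80483719],[0,0,1]],
 [[-0.0933678,0.93878619,-0.3316066,0.94412628],[0.99561286,0.0859869,-0.03689572,0.01059684],[-0.00612336,-0.33359667,-0.94269601,1.37707044]]),
'scene':([[494.2971956,0,323.13567414],[0,494.2971956,201.94546063],[0,0,1]],
[[-4.35361398e-01,8.46394213e-01,-3.06720214e-01,9.60222873e-01],[9.00254644e-01,4.09852638e-01,-1.46841379e-01,1.64945306e-01],[1.42439510e-03,-3.40055365e-01,-9.40404338e-01,1.58270895]])}
def at(cam,uv,z):
    K,T=map(np.array,P[cam]); d=T[:,:3]@np.linalg.solve(K,[*uv,1]); return (T[:,3]+d*(z-T[2,3])/d[2])
def proj(cam,p):
    K,T=map(np.array,P[cam]); c=T[:,:3].T@(np.array(p)-T[:,3]); q=K@c; return q[:2]/q[2]
E
python3 - <<'E'
from h import *
S=lambda u,v:(240+u/3.4-.35,140+v/3.1-.35)
C=lambda u,v:(210+u/3-.33,165+v/3-.33)
L=[('FR',(68,210),(157,102),.27),('FL',(642,265),(632,335),.27),('BL',(633,543),(515,592),.27),('BR',(20,475),(24,330),.27),
('boardNR',(418,148),(515,152),.03),('boardNL',(534,162),(608,207),.03),('gfoot',(459,220),(518,238),.03),('grim',(480,163),(538,183),.215),
('Gfoot',(337,168),(431,145),0),('Grim',(345,92),(443,72),.27),('jar',(201,145),(312,83),.065),('pullL',(595,233),(606,290),.251),('pullR',(118,187),(209,95),.251)]
for n,a,b,z in L: print(n,at('side',S(*a),z).round(4),at('scene',C(*b),z).round(4))
E
```

```text
FR [ 0.5969 -0.2022  0.27  ] [ 0.5986 -0.2     0.27  ]
FL [0.6057 0.2869 0.27  ] [0.6094 0.2866 0.27  ]
BL [0.8542 0.2805 0.27  ] [0.8554 0.2798 0.27  ]
BR [ 0.8421 -0.2055  0.27  ] [ 0.8419 -0.2042  0.27  ]
boardNR [0.4125 0.1105 0.03  ] [0.4123 0.1163 0.03  ]
boardNL [0.4187 0.2332 0.03  ] [0.426  0.2326 0.03  ]
gfoot [0.4964 0.1578 0.03  ] [0.5007 0.1583 0.03  ]
grim [0.4964 0.1538 0.215 ] [0.4968 0.1546 0.215 ]
Gfoot [0.4339 0.0273 0.    ] [0.4353 0.0269 0.    ]
Grim [0.4549 0.025  0.27  ] [0.4533 0.0302 0.27  ]
jar [ 0.4431 -0.1156  0.065 ] [ 0.4485 -0.1147  0.065 ]
pullL [0.572  0.2512 0.251 ] [0.5761 0.2513 0.251 ]
pullR [ 0.5638 -0.1654  0.251 ] [ 0.5653 -0.1639  0.251 ]
```

```bash
cat >> h.py <<'E'
from scipy.spatial.transform import Rotation as Ro
YAW=-1.3
ex=np.array([np.cos(np.radians(YAW)),np.sin(np.radians(YAW)),0]); ey=np.array([-ex[1],ex[0],0])
C0=np.array([.7255,.0401,0])
def cab(x,y,z=0): return C0+x*ex+y*ey+np.array([0,0,z])
def tocab(p): d=np.array(p)-C0; return np.array([d@ex,d@ey,d[2]])
def tool(yaw,tilt):  # tilt: tool z from vertical towards forward(yaw dir)
    f=np.array([np.cos(np.radians(yaw)),np.sin(np.radians(yaw)),0]);u=np.array([0,0,1.])
    t=np.radians(tilt); z=np.sin(t)*f-np.cos(t)*u; x=np.cos(t)*f+np.sin(t)*u; return np.stack([x,np.cross(z,x),z],1)
def delta(s,p,R):
    R0=s['ee_rot']; return (R0.T@(np.array(p)-s['tcp_pos'])/.04).round(3), (Ro.from_matrix(R0.T@R).as_rotvec(degrees=True)/5).round(3)
def log(s):
    import json; open('log.jsonl','a').write(json.dumps([list(map(float,s['joints'])),list(map(float,s['tcp_pos'])),s['ee_rot'].tolist()])+'\n')
E
python3 - <<'E'
from h import *; from station import r
s=r.sense(); log(s)
print(cab(-.159,.21),s['joints'])
print(delta(s,[.573,.2525,.31],tool(YAW,0)))
print(delta(s,s['tcp_pos']+[0,0,.09],tool(YAW,0)))
E
```

```text
[0.57130527 0.25365323 0.        ] [ 9.19959358e+01  2.20810943e+01  3.97996689e-01 -1.99104501e-02
 -6.84105853e+01 -1.48168403e+01]
(array([12.569,  6.282, -2.195]), array([ 1.900e-02,  1.000e-03, -2.306e+00]))
(array([ 0.   ,  0.004, -2.25 ]), array([ 1.900e-02,  1.000e-03, -2.306e+00]))
```

Request:
{"op": "move_arm", "data": {
  "motion": [0,0,-1,0,0,-0.5,-0.5,0,0,-2,0,0,-1,-0.1,12.57,6.28,-2.2,0,0,-2.3,0,12.57,6.28,-2.2,0,0,-2.3,0,12.57,6.28,-2.2,0,0,-2.3,0,12.57,6.28,-2.2,0,0,-2.3,0,12.57,6.28,-2.2,0,0,-2.3,0,12.57,6.28,-2.2,0,0,-2.3,0,12.57,6.28,-2.2,0,0,-2.3,0,12.57,6.28,-2.2,0,0,-2.3,0,12.57,6.28,-2.2,0,0,-2.3,0,12.57,6.28,-2.2,0,0,-2.3,0,12.57,6.28,-2.2,0,0,-2.3,0,12.57,6.28,-2.2,0,0,-2.3,0,12.57,6.28,-2.2,0,0,-2.3,0,12.57,6.28,-2.2,0,0,-2.3,0,12.57,6.28,-2.2,0,0,-2.3,0,12.57,6.28,-2.2,0,0,-2.3,0,12.57,6.28,-2.2,0,0,-2.3,0]
}}

```text
time_s: 1.73
tcp_pos: [0.5727, 0.2527, 0.3098]
ee_rot: [[1.0, -0.023, -0.001], [-0.023, -1.0, -0.002], [-0.001, 0.002, -1.0]]
wrist_force: [-0.1, 0.5, 0.3]
gripper_width: 0.499
```

Run:
```python
from h import *; from station import r,imaging
import cv2
s=r.sense(); log(s)
print(s['time_s'],s['tcp_pos'],s['joints'].round(2),s['gripper_width'],s['wrist_force'])
print(delta(s,[.573,.2525,.213],tool(YAW,0)))
p=imaging.camera_params('wrist'); im=imaging.capture('wrist'); cv2.imwrite('pics/w1.png',im); print(p['world_from_camera'])
K=p['intrinsics'];T=p['world_from_camera']
for z in (.251,.151):
    c=np.linalg.inv(T)@np.array([.573,.2525,z,1]); q=K@c[:3]; print(q/q[2])
```

```text
1.7333 [0.5726504  0.25271018 0.30976766] [ 3.863e+01  1.975e+01  9.340e+00  5.000e-02 -7.971e+01  5.004e+01] 0.4989531362667974 [-0.09590688  0.51879998  0.29780081]
(array([0.011, 0.   , 2.419]), array([ 0.022,  0.012, -0.005]))
[[-0.02291186 -0.95330585 -0.30113618  0.65626348]
 [-0.99973588  0.02238747  0.00519268  0.25159695]
 [ 0.00179147  0.30117562 -0.95356701  0.47254768]
 [ 0.          0.          0.          1.        ]]
[327.90859014 218.56672673   1.        ]
[327.49022719 183.84326219   1.        ]
```

View pics/w1.png

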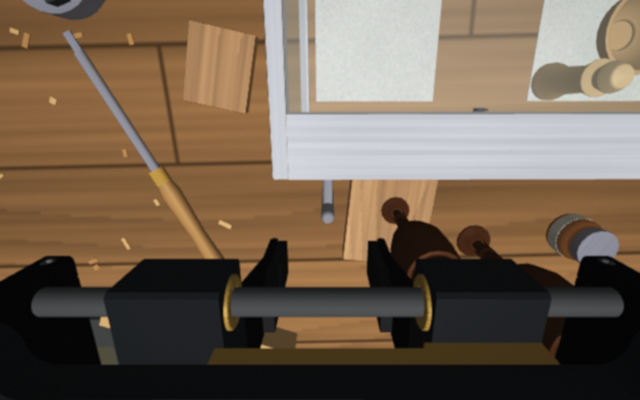

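Request:
{"op": "move_arm", "data": {
  "motion": [0,0,0.8,0,0,0,0,0,0,1.6,0,0,0,0,0,0,2.1,0,0,0,0,0,0,2.42,0,0,0,0,0,0.2,2.42,0,0,0,0,0,0.4,2.42,0,0,0,0,0,0.55,2.42,0,0,0,0,0,0.8,2.42,0,0,0,0,0,1.05,2.42,0,0,0,0,0,1.3,2.42,0,0,0,0]
}}

```text
time_s: 2.62
tcp_pos: [0.5713, 0.2003, 0.2147]
ee_rot: [[1.0, -0.022, 0.001], [-0.022, -1.0, -0.0], [0.001, 0.0, -1.0]]
wrist_force: [-1.7, 2.5, 1.1]
gripper_width: 0.498
```

Run:
```python
from h import *; from station import r,imaging
import cv2
s=r.sense(); log(s)
print(s['time_s'],s['tcp_pos'],s['joints'].round(2),s['gripper_width'],s['wrist_force'])
print(delta(s,cab(-.157,.21-.178-.0175,.213),tool(YAW,0)))
cv2.imwrite('pics/w2.png',imaging.capture('wrist'))
```

```text
2.6167 [0.57127963 0.20033671 0.21468749] [ 3.465e+01  2.042e+01 -3.190e+00  5.000e-02 -6.635e+01  5.406e+01] 0.4982794525125995 [-1.70767088  2.45408074  1.0510239 ]
(array([0.018, 3.555, 0.043]), array([ 0.003, -0.011,  0.008]))
```

View pics/w2.png

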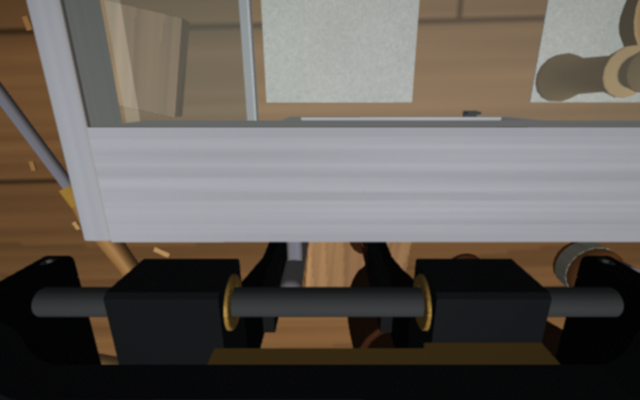

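Request:
{"op": "move_arm", "data": {
  "motion": [0,0.2,0,0,0,0,0,0,0.4,0,0,0,0,0,0,0.6,0,0,0,0,0,0,0.8,0,0,0,0,0,0,1.0,0,0,0,0,0,0,1.2,0,0,0,0,0,0,1.4,0,0,0,0,0,0,1.6,0,0,0,0,0,0,1.8,0,0,0,0,0,0,2.0,0,0,0,0,0,0,2.2,0,0,0,0,0,0,2.4,0,0,0,0,0,0,2.6,0,0,0,0,0,0,2.8,0,0,0,0,0,0,3.0,0,0,0,0,0,0,3.2,0,0,0,0,0,0,3.35,0,0,0,0,0,0,3.45,0,0,0,0,0,0,3.55,0,0,0,0,0,0,3.55,0,0,0,0,0]
}}

```text
time_s: 4.33
tcp_pos: [0.5673, 0.0557, 0.2147]
ee_rot: [[1.0, -0.024, -0.001], [-0.024, -1.0, -0.002], [-0.001, 0.002, -1.0]]
wrist_force: [0.5, 0.2, 0.5]
gripper_width: 0.499
```

```bash
python3 - <<'E'
from h import *; from station import r,imaging
import cv2
s=r.sense(); log(s)
print(s['time_s'],s['tcp_pos'],s['joints'].round(2),s['gripper_width'],s['wrist_force'])
a=imaging.capture('scene')[165:365,210:440]; cv2.imwrite('pics/c2.png',cv2.resize(a,None,fx=3,fy=3,interpolation=cv2.INTER_CUBIC))
E
cat log.jsonl
```

```text
4.3333 [0.56727265 0.05569124 0.21466934] [ 21.94  17.07  -8.15   0.1  -64.88  66.63] 0.4989258478397928 [0.45820389 0.24684136 0.46174896]
[[91.99593576101572, 22.081094270608656, 0.3979966889268377, -0.019910450102576464, -68.41058527376404, -14.816840331839272], [0.13857494989003502, 0.6089847256876951, 0.22170938526106074], [[0.9750400303928825, -0.22202898095868107, -0.00026598100780073693], [-0.22202911498876962, -0.9750386479707444, -0.001645314768194249], [0.00010596579910651591, 0.0016633032893518158, -0.9999986110957441]]]
[[38.625732513175386, 19.74806857564029, 9.344033042508542, 0.04533033928847781, -79.71416714539647, 50.03894908486801], [0.5726504047547876, 0.2527101777824211, 0.3097676638375722], [[0.9997311263478961, -0.023160477430444654, -0.0011257425819985324], [-0.023162584231412032, -0.999729913609071, -0.0018959237649435617], [-0.0010815280346796379, 0.0019214891083751808, -0.9999975690854036]]]
[[34.65409409674652, 20.422501909941033, -3.1929446037884186, 0.04990195779415521, -66.34682173856567, 54.06449236285285], [0.5712796335761308, 0.20033671037409878, 0.2146874903899941], [[0.9997571653334898, -0.022014072896098538, 0.0009954691710702662], [-0.022013802556631983, -0.9997576271937904, -0.00028171765954084665], [0.0010014296495070465, 0.00025973518694377636, -0.9999994648380017]]]
[[21.937362736658514, 17.069891525033267, -8.150455994553619, 0.09713165055166045, -64.87754233312488, 66.63109155893997], [0.5672726539385672, 0.055691235954505924, 0.21466934155102163], [[0.999705154682071, -0.024260706563389484, -0.0010108507018700933], [-0.02426275098659849, -0.9997034899132589, -0.0020618365146404054], [-0.0009605293637775535, 0.0020857546106618522, -0.999997363502047]]]
```

View pics/c2.png

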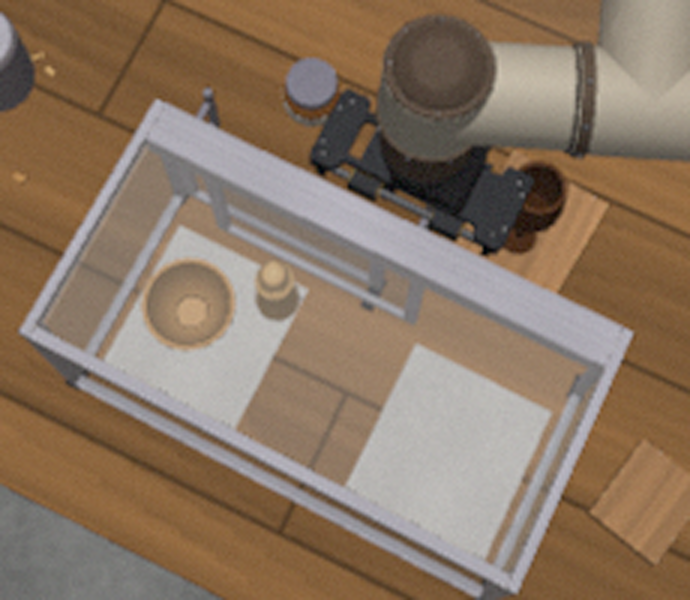

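Run:
```python
from h import *; from station import r,imaging
s=r.sense()
print(delta(s,[.37,.18,.31],tool(-3,25)))
print(delta(s,[.37,.18,.10],tool(-3,25)))
```

```text
(array([-5.004, -2.981, -2.386]), array([-0.041,  5.017,  0.326]))
(array([-4.996, -2.995,  2.864]), array([-0.041,  5.017,  0.326]))
```

Request:
{"op": "move_arm", "data": {
  "motion": [0,-0.1,-0.8,0,0,0,0,0,-0.1,-1.6,0,0,0,0,0,-0.1,-2.4,0,0,0,0,-0.5,-0.3,-2.4,0,0.5,0,0,-5,-3,-2.4,0,5,0.3,0,-5,-3,-2.4,0,5,0.3,0,-5,-3,-2.4,0,5,0.3,0,-5,-3,-2.4,0,5,0.3,0,-5,-3,-2.4,0,5,0.3,0,-5,-3,-2.4,0,5,0.3,0,-5,-3,-2.4,0,5,0.3,0,-5,-3,-2.4,0,5,0.3,0,-5,-3,-2.4,0,5,0.3,0]
}}

```text
time_s: 5.47
tcp_pos: [0.37, 0.1807, 0.3105]
ee_rot: [[0.906, -0.049, 0.421], [-0.045, -0.999, -0.018], [0.421, -0.002, -0.907]]
wrist_force: [0.4, 0.8, 0.2]
gripper_width: 0.498
```

Run:
```python
from h import *; from station import r,imaging
import cv2
s=r.sense(); log(s)
print(s['time_s'],s['tcp_pos'],s['ee_rot'],s['joints'].round(2),s['gripper_width'],s['wrist_force'])
p=imaging.camera_params('wrist'); cv2.imwrite('pics/w3.png',imaging.capture('wrist')); print(p['world_from_camera'].tolist())
print(delta(s,[.37,.18,.10],tool(-3,25)))
```

```text
5.4667 [0.37004208 0.18065137 0.31054093] [[ 0.90591508 -0.04863701  0.420657  ]
 [-0.04506498 -0.99881397 -0.01843374]
 [ 0.42105465 -0.0022575  -0.90703246]] [ 65.37 -14.51 -40.61  27.64 -57.22   8.  ] 0.497958516125687 [0.36447818 0.78348061 0.15633853]
[[-0.048359104544024034, -0.9904112311985519, 0.12941016236551264, 0.3774735519212763], [-0.9988272423322714, 0.04825659597871048, -0.003929493537018353, 0.18041601672912472], [-0.0023530793888267686, -0.12944842239407825, -0.9915833646028325, 0.4933026887622505], [0.0, 0.0, 0.0, 1.0]]
(array([-2.216,  0.028,  4.774]), array([-0.041,  0.02 ,  0.028]))
```

View pics/w3.png

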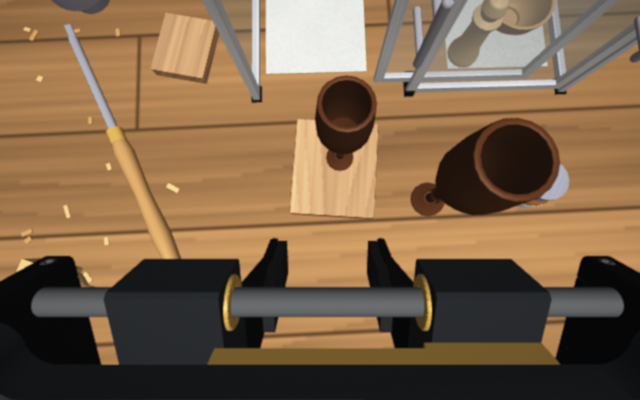

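```bash
cat > kin.py <<'E'
from h import *
import json
from scipy.optimize import least_squares
D=[json.loads(l) for l in open('log.jsonl')]
def Ry(a): return Ro.from_euler('y',a,degrees=True).as_matrix()
def Rx(a): return Ro.from_euler('x',a,degrees=True).as_matrix()
def Rz(a): return Ro.from_euler('z',a,degrees=True).as_matrix()
def fk(q,p,s4=1,s6=-1,o6=0):
    a1,H,A,e,B,Dt,d=p
    R1=Rz(q[0]); R2=R1@Ry(q[1]); R3=R1@Ry(q[1]-q[2]); R4=R3@Rx(s4*q[3]); R5=R4@Ry(-q[4])
    pos=R1@np.array([a1,-d,H])+R2@[0,0,A]+R3@np.array([B,0,e])+R5@[Dt,0,0]
    return pos,R5
if __name__=='__main__':
    for s4 in (1,-1):
        for q,p,R in D: print(s4,(fk(q,[0]*7,s4)[1][:,0]-np.array(R)[:,2]).round(3))
    for s4 in (1,-1):
        f=lambda p: np.concatenate([fk(q,p,s4)[0]-np.array(t) for q,t,R in D]+[(p-np.array([0,.35,.4,.0,.4,.25,.16]))*1e-3])
        o=least_squares(f,[0,.35,.4,.05,.4,.25,.16]); print(o.x.round(4),np.abs(o.fun).max())
E
python3 kin.py
python3 - <<'E'
from h import *
K=np.array([[326.9265478,0,327.06752425],[0,326.9265478,201.03896322],[0,0,1]])
T=np.array([[-0.048359104544024034, -0.9904112311985519, 0.12941016236551264, 0.3774735519212763], [-0.9988272423322714, 0.04825659597871048, -0.003929493537018353, 0.18041601672912472], [-0.0023530793888267686, -0.12944842239407825, -0.9915833646028325, 0.4933026887622505]])
P['w']=(K,T)
for n,uv,z in [('nl',(290,213),.03),('nr',(372,217),.03),('fl',(299,120),.03),('fr',(378,122),.03),('gf',(340,159),.03),('gr',(346,103),.215),('bigfoot',(429,200),0),('bigrim',(516,158),.226)]: print(n,at('w',uv,z),tocab(at('w',uv,z)).round(4))
E
```

```text
1 [ 0.001  0.    -0.   ]
1 [-0.001  0.001 -0.   ]
1 [-0.001  0.001  0.   ]
1 [-0.001  0.003  0.   ]
1 [-0.709  0.325  0.   ]
-1 [ 0. -0. -0.]
-1 [ 0. -0. -0.]
-1 [-0. -0.  0.]
-1 [ 0. -0.  0.]
-1 [0. 0. 0.]
[ 0.2578 -0.1547  0.3852 -0.0642  0.2353 -0.1933  0.165 ] 0.07825159698623754
[ 0.1321  0.209   0.513  -0.0366  0.3133  0.2978  0.1568] 0.04563203334798366
nl [0.42336308 0.2320859  0.03      ] [-0.3064  0.1851  0.03  ]
nr [0.41200933 0.1159715  0.03      ] [-0.3151  0.0687  0.03  ]
fl [0.56054832 0.21415606 0.03      ] [-0.1689  0.1703  0.03  ]
fr [0.55173119 0.09784741 0.03      ] [-0.175   0.0538  0.03  ]
gf [0.49857114 0.15682583 0.03      ] [-0.2295  0.1115  0.03  ]
gr [0.50119387 0.15814852 0.215     ] [-0.2269  0.1129  0.215 ]
bigfoot [0.43589956 0.02350531 0.        ] [-0.2891 -0.0232  0.    ]
bigrim [0.4409775  0.01949521 0.226     ] [-0.284  -0.0271  0.226 ]
```

```bash
cat > kin.py <<'E'
from h import *
import json
from scipy.optimize import least_squares
def Ry(a): return Ro.from_euler('y',a,degrees=True).as_matrix()
def Rx(a): return Ro.from_euler('x',a,degrees=True).as_matrix()
def Rz(a): return Ro.from_euler('z',a,degrees=True).as_matrix()
def fk(q,p):
    a1,H,A,e,B,Dt,d,d5,w=p
    R1=Rz(q[0]); R2=R1@Ry(q[1]); R3=R1@Ry(q[1]-q[2]); R4=R3@Rx(-q[3]); R5=R4@Ry(-q[4])
    pos=R1@np.array([a1,-d,H])+R2@[0,0,A]+R3@np.array([B,0,e])+R5@[Dt,-d5,w]
    return pos,R5
if __name__=='__main__':
  D=[json.loads(l) for l in open('log.jsonl')]
  x0=np.array([0,.35,.4,.0,.4,.25,.0,.16,0])
  f=lambda p: np.concatenate([fk(q,p)[0]-np.array(t) for q,t,R in D]+[(p-x0)*3e-3])
  o=least_squares(f,x0); print(o.x.round(4),np.abs(o.fun[:-9]).max())
  np.save('p.npy',o.x)
E
python3 kin.py; python3 -c "
import numpy as np,h"
```

```text
[-2.250e-02  1.734e-01  5.649e-01 -1.000e-04  4.219e-01  3.191e-01
  6.200e-03  1.536e-01  2.250e-02] 3.645393515591677e-05
```

```bash
cat >> kin.py <<'E'
LO=np.array([-179.83,-69.29,-61.27,-181.25,-171.15,-177.46]);HI=np.array([179.83,118.12,80.66,117.63,-9.14,177.46])
def ik(pos,R,q0,p):
    z=R[:,2]
    def f(q):
        t,R5=fk(np.append(q,0),p); return np.concatenate([(t-pos)*10,(R5[:,0]-z)*3])
    o=least_squares(f,np.clip(q0[:5],LO[:5]+.1,HI[:5]-.1),bounds=(LO[:5],HI[:5]),x_scale=30)
    return o.x,np.abs(o.fun).max()
E
python3 - <<'E'
from kin import *
p=np.load('p.npy'); s=[65.37,-14.51,-40.61,27.64,-57.22]
for tilt in (0,15,25,35,45,50,55,60):
  for xc in (-.33,-.25,-.17,-.12,-.09):
    best=min((ik(cab(xc,.125+(xc+.33)*.09,.013),tool(YAW,tilt),np.array(s0),p) for s0 in (s,[40,30,0,30,-50],[60,30,-30,90,-50],[20,30,0,-30,-50],[60,0,-50,-90,-60.],[60,0,-50,-150,-60.])),key=lambda t:t[1])
    print(tilt,xc,best[0].round(0),round(best[1],4))
E
```

```text
0 -0.33 [ 45.  21. -40.  -0. -29.] 0.0
0 -0.25 [ 39.  26. -30.  -0. -34.] 0.0
0 -0.17 [ 34.  31. -19.   0. -40.] 0.0
0 -0.12 [ 32.  35. -11.   0. -44.] 0.0
0 -0.09 [ 30.  37.  -6.   0. -46.] 0.0
15 -0.33 [ 32.  17. -61.  79.  -9.] 0.1033
15 -0.25 [ 31.  22. -53.  66.  -9.] 0.0527
15 -0.17 [ 32.  27. -43.  47. -11.] 0.0
15 -0.12 [ 33.  31. -33.  31. -17.] 0.0
15 -0.09 [ 32.  33. -27.  25. -19.] 0.0
25 -0.33 [   3.   19.  -54. -181.   -9.] 0.0917
25 -0.25 [ 18.  21. -55. 118. -11.] 0.1653
25 -0.17 [ 15.  26. -47. 118.  -9.] 0.1051
25 -0.12 [ 14.  29. -42. 118.  -9.] 0.1038
25 -0.09 [ 14.  31. -39. 114.  -9.] 0.1031
35 -0.33 [   3.   20.  -61. -181.  -26.] 0.109
35 -0.25 [   3.   23.  -50. -181.  -19.] 0.1179
35 -0.17 [   3.   27.  -40. -181.  -12.] 0.126
35 -0.12 [   3.   30.  -34. -181.   -9.] 0.1308
35 -0.09 [   3.   32.  -31. -181.   -9.] 0.1336
45 -0.33 [   2.   22.  -61. -177.  -34.] 0.1975
45 -0.25 [   3.   27.  -57. -181.  -40.] 0.1325
45 -0.17 [   3.   30.  -47. -181.  -31.] 0.1411
45 -0.12 [   3.   32.  -40. -181.  -27.] 0.1462
45 -0.09 [   3.   33.  -36. -181.  -24.] 0.1491
50 -0.33 [   0.   23.  -61. -174.  -38.] 0.2724
50 -0.25 [   3.   31.  -61. -181.  -52.] 0.139
50 -0.17 [   3.   32.  -50. -181.  -42.] 0.1477
50 -0.12 [   3.   33.  -43. -181.  -37.] 0.1527
50 -0.09 [   3.   34.  -39. -181.  -34.] 0.1557
55 -0.33 [  -1.   24.  -61. -171.  -42.] 0.3651
55 -0.25 [   4.   34.  -61. -181.  -58.] 0.1566
55 -0.17 [   4.   35.  -53. -181.  -53.] 0.1538
55 -0.12 [   4.   36.  -46. -181.  -47.] 0.1587
55 -0.09 [   4.   37.  -42. -181.  -43.] 0.1616
60 -0.33 [  -3.   26.  -61. -168.  -46.] 0.4648
60 -0.25 [   4.   36.  -61. -181.  -64.] 0.2347
60 -0.17 [   4.   39.  -55. -181.  -64.] 0.1596
60 -0.12 [   4.   39.  -49. -181.  -57.] 0.1643
60 -0.09 [   4.   39.  -44. -181.  -54.] 0.167
```

```bash
cat > search.py <<'E'
from kin import *
import itertools
p=np.load('p.npy')
def grid(lo,hi,n): return np.array(list(itertools.product(*[np.linspace(l,h,k) for l,h,k in zip(lo,hi,n)])))
body=grid([-.0375,-.095,-.15],[.0375,.095,-.07],[6,14,6])
fin=grid([-.0095,-.015,-.07],[.0095,.015,0],[3,3,8])
th=np.linspace(0,2*np.pi,16,endpoint=False)
cyl=np.array([[.05*np.cos(t),.05*np.sin(t),z] for t in th for z in np.linspace(-.15,-.36,10)])
def seg(a,b,rad,n=15):
    return np.concatenate([np.linspace(a,b,n)+np.array([rad*np.cos(t)*u+rad*np.sin(t)*v for t in [tt]][0] if 0 else 0) for tt in [0]])
def hit(P,edge,by,m=.004):
    x,y,z=P.T; h=[]
    box=lambda x0,x1,y0,y1,z0,z1:((x>x0-m)&(x<x1+m)&(y>y0-m)&(y<y1+m)&(z>z0-m)&(z<z1+m)).any()
    cy=lambda cx,cyy,r,z0,z1:((np.hypot(x-cx,y-cyy)<r+m)&(z>z0-m)&(z<z1+m)).any()
    if box(-.125,-.085,-.245,.245,.235,.27):h.append('rail')
    if box(-.125,.125,.235,.25,0,.27):h.append('wall')
    if box(-.103,-.095,-.18,.055,0,.235):h.append('dl')
    if box(-.121,-.113,-.24,0,0,.235):h.append('dr')
    if cy(-.159,.03,.005,.151,.251):h.append('bar')
    if cy(-.287,-.025,.038,0,.235):h.append('big')
    if cy(edge+.082,by-.011,.03,.115,.22) or cy(edge+.082,by-.011,.02,0,.12):h.append('gob')
    if (z<.003).any():h.append('bench')
    return h
seeds=[[65,-14,-40,27,-57],[30,33,-27,25,-19],[40,30,-40,90,-40],[30,30,-40,110,-60],[10,30,-40,-90,-40],[0,30,-50,-170,-40]]
if __name__=='__main__':
  depth=.031; edge=-.125+depth; res=[]
  for by in (.135,.15):
   for yaw in range(-80,61,10):
    for tilt in range(10,70,5):
     for roll in range(-90,90,15):
      R=tool(yaw,tilt)@Rz(roll)
      Rc=Rz(-YAW)@R
      F=fin@Rc.T; tz=.006-F[:,2].min(); F=F+[0,0,tz]
      lo=F[F[:,2]<.03]
      if len(lo)==0: continue
      i=lo[:,0].argmax(); fx=lo[i,0]; cy_=lo[lo[:,0]>fx-.002][:,1].mean()
      t=np.array([edge-fx,by-cy_,tz])
      allp=[body@Rc.T+t,F+[t[0],t[1],0],cyl@Rc.T+t]
      h=sum((hit(P,edge,by) for P in allp),[])
      if h: continue
      res.append((by,yaw,tilt,roll,t,R))
  print(len(res))
  out=[]
  for by,yaw,tilt,roll,t,R in res:
      for s in seeds:
        q,e=ik(cab(*t),R,np.array(s,float),p)
        if e<.01: out.append((by,yaw,tilt,roll,t.round(3),q.round(0))); print(*out[-1])
E
time python3 search.py
```

```text
500
0.135 -50 30 -90 [-0.11   0.138  0.014] [ 37.  35. -33.  58. -36.]
0.135 -50 30 -90 [-0.11   0.138  0.014] [ 37.  35. -33.  58. -36.]
0.135 -50 30 -90 [-0.11   0.138  0.014] [ 37.  35. -33.  58. -36.]
0.135 -50 30 -90 [-0.11   0.138  0.014] [ 37.  35. -33.  58. -36.]
0.135 -50 30 -90 [-0.11   0.138  0.014] [ 37.  35. -33.  58. -36.]
0.135 -50 30 45 [-0.109  0.13   0.015] [ 36.  34. -33.  59. -36.]
0.135 -50 30 45 [-0.109  0.13   0.015] [ 36.  34. -33.  59. -36.]
0.135 -50 30 45 [-0.109  0.13   0.015] [ 36.  34. -33.  59. -36.]
0.135 -50 30 45 [-0.109  0.13   0.015] [ 36.  34. -33.  59. -36.]
0.135 -50 30 45 [-0.109  0.13   0.015] [ 36.  34. -33.  59. -36.]
0.135 -50 30 60 [-0.111  0.13   0.015] [ 36.  34. -34.  59. -36.]
0.135 -50 30 60 [-0.111  0.13   0.015] [ 36.  34. -34.  59. -36.]
0.135 -50 30 60 [-0.111  0.13   0.015] [ 36.  34. -34.  59. -36.]
0.135 -50 30 60 [-0.111  0.13   0.015] [ 36.  34. -34.  59. -36.]
0.135 -50 30 60 [-0.111  0.13   0.015] [ 36.  34. -34.  59. -36.]
0.135 -50 30 75 [-0.111  0.134  0.014] [ 37.  34. -33.  59. -36.]
0.135 -50 30 75 [-0.111  0.134  0.0
[... 28229 characters left out ...]
30. -18. -49. -12.]
0.15 50 30 75 [-0.107  0.142  0.014] [ 22.  31. -15. -40. -21.]
0.15 50 30 75 [-0.107  0.142  0.014] [ 22.  31. -15. -40. -21.]
0.15 50 30 75 [-0.107  0.142  0.014] [ 22.  31. -15. -40. -21.]
0.15 50 30 75 [-0.107  0.142  0.014] [ 22.  31. -15. -40. -21.]
0.15 50 30 75 [-0.107  0.142  0.014] [ 22.  31. -15. -40. -21.]
0.15 50 30 75 [-0.107  0.142  0.014] [ 22.  31. -15. -40. -21.]
0.15 50 35 75 [-0.107  0.142  0.016] [ 18.  31. -14. -52. -22.]
0.15 50 35 75 [-0.107  0.142  0.016] [ 18.  31. -14. -52. -22.]
0.15 50 35 75 [-0.107  0.142  0.016] [ 18.  31. -14. -52. -22.]
0.15 50 35 75 [-0.107  0.142  0.016] [ 18.  31. -14. -52. -22.]
real	2m0.594s
user	2m0.065s
sys	0m0.359s
```

```bash
cat > s2.py <<'E'
from search import *
import search, json
D=[json.loads(l) for l in open('log.jsonl')]
for q,t,R in D:
    R5=fk(q,p)[1]; M=R5.T@np.array(R); # M maps
    print(M.round(3).tolist(), round(np.degrees(np.arctan2(M[1,0],M[1,1])),1), round(q[5],1))
body=grid([-.0375,-.095,-.18],[.0375,.095,-.07],[6,14,8])
depth=.035; edge=-.125+depth; rows=[]
for by in (.13,.14,.15):
  for yaw in (-35,-30,-25,-20,-15,-10):
    for tilt in (25,30,35,40):
      y=np.radians(yaw-YAW);c=np.cos(np.radians(tilt))
      roll=np.degrees(np.arctan2(c*np.cos(y),-np.sin(y)))
      R=tool(yaw,tilt)@Rz(roll); Rc=Rz(-YAW)@R
      F=fin@Rc.T; tz=.006-F[:,2].min(); F=F+[0,0,tz]
      lo=F[F[:,2]<.03]; fx=lo[:,0].max(); cy_=lo[lo[:,0]>fx-.002][:,1].mean()
      t=np.array([edge-fx,by-cy_,tz])
      allp=np.concatenate([body@Rc.T+t,F+[t[0],t[1],0],cyl@Rc.T+t])
      m=.0; 
      while m<.03 and not hit(allp,edge,by,m): m+=.001
      q,e=min((ik(cab(*t),R,np.array(s,float),p) for s in seeds[:4]),key=lambda v:v[1])
      rows.append((m,by,yaw,tilt,round(roll),t.round(3),q.round(0),round(e,3),hit(allp,edge,by,m)))
for r_ in sorted(rows,key=lambda v:-v[0])[:25]: print(*r_)
E
python3 s2.py
```

```text
[[0.0, 0.0, 1.0], [-0.967, 0.256, 0.0], [-0.256, -0.967, 0.0]] -75.2 -14.8
[[0.0, 0.0, 1.0], [-0.642, -0.766, 0.0], [0.766, -0.642, -0.0]] -140.0 50.0
[[-0.0, 0.0, 1.0], [-0.587, -0.81, 0.0], [0.81, -0.587, 0.0]] -144.1 54.1
[[0.0, 0.0, 1.0], [-0.397, -0.918, 0.0], [0.918, -0.397, 0.0]] -156.6 66.6
[[0.0, -0.0, 1.0], [-0.99, -0.139, 0.0], [0.139, -0.99, 0.0]] -98.0 8.0
0.01800000000000001 0.13 -10 40 79 [-0.102  0.129  0.017] [ 19.  30. -43. 118. -25.] 0.276 ['rail']
0.01800000000000001 0.14 -10 40 79 [-0.102  0.139  0.017] [ 20.  31. -42. 118. -25.] 0.263 ['rail']
0.01800000000000001 0.15 -10 40 79 [-0.102  0.149  0.017] [ 21.  31. -42. 118. -26.] 0.249 ['rail']
0.015000000000000006 0.13 -20 40 66 [-0.102  0.128  0.017] [ 21.  31. -44. 118. -30.] 0.105 ['rail']
0.015000000000000006 0.13 -15 40 72 [-0.102  0.128  0.017] [ 20.  31. -43. 118. -28.] 0.195 ['rail']
0.015000000000000006 0.13 -10 30 80 [-0.103  0.129  0.014] [ 14.  30. -41. 118. -15.] 0.083 ['rail']
0.015000000000000006 0.13 -10 35 79 [-0.102  0.129  0.015] [ 17.  30. -42. 118. -20.] 0.173 ['rail']
0.015000000000000006 0.1
[... 1095 characters left out ...]
014000000000000005 0.14 -20 30 69 [-0.103  0.139  0.015] [ 20.  31. -42. 109. -20.] 0.0 ['rail']
0.014000000000000005 0.14 -15 30 74 [-0.103  0.139  0.015] [ 16.  30. -42. 118. -17.] 0.009 ['rail']
0.014000000000000005 0.14 -15 35 73 [-0.102  0.139  0.016] [ 18.  31. -42. 118. -22.] 0.092 ['rail']
0.014000000000000005 0.15 -15 30 74 [-0.103  0.149  0.015] [ 17.  31. -41. 117. -17.] 0.0 ['rail']
0.014000000000000005 0.15 -15 35 73 [-0.102  0.149  0.016] [ 19.  31. -42. 118. -23.] 0.077 ['rail']
0.014000000000000005 0.15 -15 40 72 [-0.102  0.148  0.017] [ 22.  31. -43. 118. -28.] 0.163 ['wall']
0.013000000000000005 0.13 -20 35 68 [-0.103  0.128  0.016] [ 18.  31. -43. 118. -24.] 0.032 ['rail']
```

Run:
```python
import cv2
a=cv2.imread('pics/c2.png')[60:280,290:560]; cv2.imwrite('pics/c2b.png',cv2.resize(a,None,fx=2.7,fy=2.7,interpolation=cv2.INTER_CUBIC))
```

```text
(no output)
```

View pics/c2b.png

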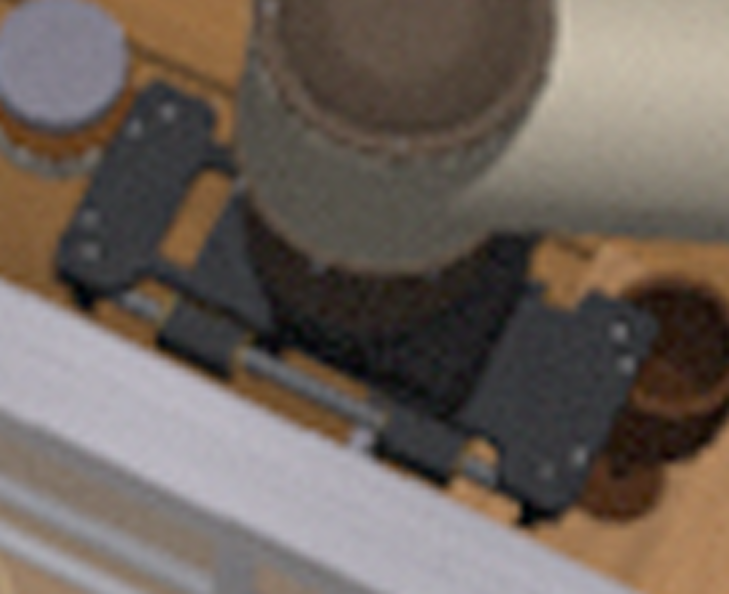

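Run:
```python
from kin import *
from station import r
p=np.load('p.npy'); s=r.sense()
print(tocab(s['tcp_pos']))
t=cab(-.345,.13,.012); R=tool(YAW,5); print(delta(s,t,R),np.linalg.norm(t-s['tcp_pos']))
print(ik(t,R,s['joints'],p), ik(cab(-.17,.145,.012),R,s['joints'],p))
def q6(q,R):
    M=fk(np.append(q,0),p)[1].T@R; return -90-np.degrees(np.arctan2(M[1,0],M[1,1]))
for yaw,tilt in ((-25,30),(-20,30),(-25,25)):
  y=np.radians(yaw-YAW);c=np.cos(np.radians(tilt)); roll=np.degrees(np.arctan2(c*np.cos(y),-np.sin(y)))
  for xc,z in ((-.27,.1),(-.19,.1),(-.19,.015),(-.173,.015),(-.1,.015)):
    for k in (0,180):
      R=tool(yaw,tilt)@Rz(roll+k); q,e=ik(cab(xc,.14,z),R,np.array([23,31,-41,90,-22.]),p); print(yaw,tilt,round(roll+k),xc,z,q.round(1),round(q6(q,R)),round(e,3))
```

```text
[-0.35806079  0.1320251   0.31047681]
(array([-2.844,  0.057,  6.907]), array([ 0.06 , -3.979, -0.318])) 0.29876929550344694
(array([ 49.13347125,  18.71001839, -49.29710394,  11.80057998,
       -19.17980033]), np.float64(2.9005964297112996e-12)) (array([ 35.82497304,  30.08290856, -24.22346891,   5.72399485,
       -31.83152312]), np.float64(1.0061396160665481e-15))
-25 30 63 -0.27 0.1 [ 43.6  12.8 -55.8  72.7 -29.2] -109 0.0
-25 30 243 -0.27 0.1 [ 43.6  12.8 -55.8  72.7 -29.2] 71 0.0
-25 30 63 -0.19 0.1 [ 36.3  18.1 -48.2  73.6 -27.2] -103 0.0
-25 30 243 -0.19 0.1 [ 36.3  18.1 -48.2  73.6 -27.2] 77 0.0
-25 30 63 -0.19 0.015 [ 25.6  26.4 -50.5 106.4 -23.7] -127 0.0
-25 30 243 -0.19 0.015 [ 25.6  26.4 -50.5 106.4 -23.7] 53 0.0
-25 30 63 -0.173 0.015 [ 25.   27.3 -48.8 105.2 -23.4] -125 0.0
-25 30 243 -0.173 0.015 [ 25.   27.3 -48.8 105.2 -23.4] 55 0.0
-25 30 63 -0.1 0.015 [ 23.5  31.3 -41.   98.  -22.2] -116 0.0
-25 30 243 -0.1 0.015 [ 23.5  31.3 -41.   98.  -22.2] 64 0.0
-20 30 69 -0.27 0.1 [ 39.3  12.  -57.4  81.3 -25.8] -115 0.0
-20 30 249 -0.27 0.1 [ 39.3  12.  -57.4  81.3 -25.8
[... 421 characters left out ...]
 108.  -19.6] -123 0.0
-20 30 249 -0.1 0.015 [ 19.7  30.9 -41.5 108.  -19.6] 57 0.0
-25 25 64 -0.27 0.1 [ 45.6  12.7 -52.8  58.1 -28. ] -98 0.0
-25 25 244 -0.27 0.1 [ 45.6  12.7 -52.8  58.1 -28. ] 82 0.0
-25 25 64 -0.19 0.1 [ 38.9  18.2 -44.6  56.8 -27. ] -89 0.0
-25 25 244 -0.19 0.1 [ 38.9  18.2 -44.6  56.8 -27. ] -269 0.0
-25 25 64 -0.19 0.015 [ 27.1  26.  -49.3  93.6 -19.5] -117 0.0
-25 25 244 -0.19 0.015 [ 27.1  26.  -49.3  93.6 -19.5] 63 0.0
-25 25 64 -0.173 0.015 [ 26.9  26.9 -47.5  91.5 -19.4] -115 0.0
-25 25 244 -0.173 0.015 [ 26.9  26.9 -47.5  91.5 -19.4] 65 0.0
-25 25 64 -0.1 0.015 [ 26.4  31.2 -39.2  80.4 -19.6] -103 0.0
-25 25 244 -0.1 0.015 [ 26.4  31.2 -39.2  80.4 -19.6] 77 0.0
```

Request:
{"op": "move_arm", "data": {
  "motion": [-0.35,0,0.85,0,-0.5,0,0,-0.7,0,1.7,0,-1,-0.1,0,-1.05,0,2.55,0,-1.5,-0.1,0,-1.4,0,3.4,0,-2,-0.2,0,-1.75,0,4.25,0,-2.6,-0.2,0,-2.1,0,5.1,0,-3.2,-0.3,0,-2.4,0,5.85,0,-3.6,-0.3,0,-2.65,0.05,6.4,0,-4,-0.3,0,-2.75,0.05,6.7,0,-4,-0.3,0,-2.84,0.06,6.9,0,-4,-0.3,0,-2.84,0.06,6.9,0,-4,-0.3,0]
}}

```text
time_s: 6.43
tcp_pos: [0.3838, 0.1747, 0.0097]
ee_rot: [[0.996, -0.031, 0.081], [-0.03, -0.999, -0.012], [0.081, 0.01, -0.997]]
wrist_force: [0.5, -0.8, -0.4]
gripper_width: 0.498
```

```bash
python3 - <<'E'
from kin import *; from station import r,imaging
import cv2
s=r.sense(); log(s); p=np.load('p.npy')
print(s['time_s'],s['tcp_pos'],tocab(s['tcp_pos']),s['ee_rot'].round(3).tolist(),s['joints'].round(2),s['gripper_width'],s['wrist_force'])
print('fk err',fk(s['joints'],p)[0]-s['tcp_pos'])
pp=imaging.camera_params('wrist'); cv2.imwrite('pics/w4.png',imaging.capture('wrist')); print(pp['world_from_camera'].tolist())
a=imaging.capture('side')[140:330,240:470]; cv2.imwrite('pics/s4.png',cv2.resize(a,None,fx=3.4,fy=3.1,interpolation=cv2.INTER_CUBIC))
R=tool(YAW,5)
for x,y in ((-.32,.13),(-.17,.146)): print(delta(s,cab(x,y,.012),R))
E
python3 kin.py
```

```text
6.4333 [0.38384135 0.17468586 0.00966033] [-0.34462411  0.1267999   0.00966033] [[0.996, -0.031, 0.081], [-0.03, -0.999, -0.012], [0.081, 0.01, -0.997]] [ 49.37  18.91 -49.46  11.96 -19.54  27.68] 0.49767229244653055 [ 0.51450688 -0.83827869 -0.41877378]
fk err [-0.00333659  0.00130416  0.00022256]
[[-0.03065997829110023, -0.9745601768864021, -0.22201897972545917, 0.4539202562546516], [-0.9994810604725355, 0.03208776182074025, -0.0028258269641245597, 0.1747222286360343], [0.009878030567121915, 0.2218171255076578, -0.975038249169557, 0.17873653371638518], [0.0, 0.0, 0.0, 1.0]]
(array([ 0.618, -0.084, -0.009]), array([ 0.122,  0.071, -0.084]))
(array([ 4.352, -0.515,  0.29 ]), array([ 0.122,  0.071, -0.084]))
[-0.      0.1606  0.5649 -0.      0.4218  0.3065  0.      0.1598  0.    ] 4.2830391759896e-06
```

View pics/w4.png

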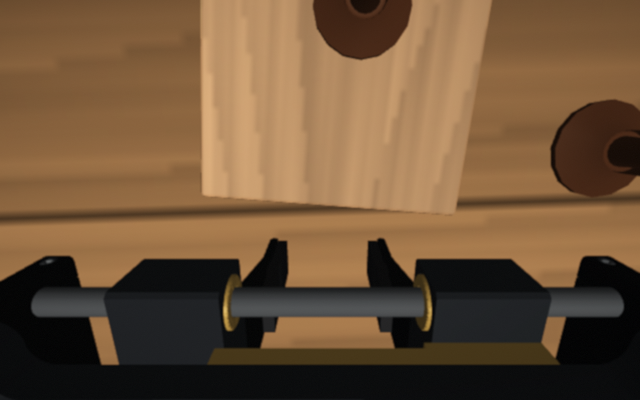

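View pics/s4.png

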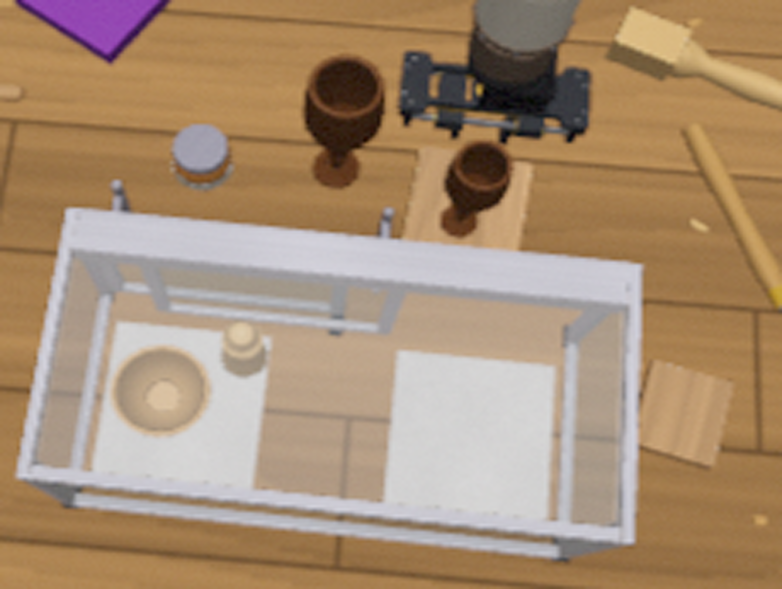

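Request:
{"op": "move_arm", "data": {
  "motion": [0.06,-0.01,-0.03,0.1,0,-0.05,0,0.12,-0.02,-0.04,0.1,0,-0.05,0,0.18,-0.03,-0.04,0.1,0,-0.05,0,0.24,-0.04,-0.03,0.1,0,-0.05,0,0.3,-0.05,-0.03,0.1,0,-0.05,0,0.36,-0.06,-0.03,0.1,0,-0.05,0,0.42,-0.07,-0.02,0.1,0,-0.05,0,0.48,-0.08,-0.02,0.1,0,-0.05,0,0.54,-0.09,-0.01,0.1,0,-0.05,0,0.6,-0.1,-0.01,0.1,0,-0.05,0,0.66,-0.11,-0.01,0.1,0,-0.05,0,0.72,-0.12,0,0.1,0,-0.05,0,0.78,-0.13,0,0.1,0,-0.05,0,0.84,-0.14,0.01,0.1,0,-0.05,0,0.9,-0.15,0.01,0.1,0,-0.05,0,0.96,-0.16,0.01,0.1,0,-0.05,0,1.02,-0.17,0.02,0.1,0,-0.05,0,1.08,-0.18,0.02,0.1,0,-0.05,0,1.14,-0.19,0.03,0.1,0,-0.05,0,1.2,-0.2,0.03,0.1,0,-0.05,0]
}}

```text
time_s: 8.2
tcp_pos: [0.4326, 0.1828, 0.0144]
ee_rot: [[0.996, -0.024, 0.084], [-0.024, -1.0, -0.0], [0.084, -0.002, -0.996]]
wrist_force: [-1.9, -0.5, -0.5]
gripper_width: 0.499
```

```bash
cat > look.py <<'E'
import sys
from kin import *; from station import r,imaging
import cv2
def look(n,cams=('wrist','side')):
    s=r.sense(); log(s)
    print(s['time_s'],s['tcp_pos'].round(4),tocab(s['tcp_pos']).round(4),s['ee_rot'].round(3).tolist(),s['joints'].round(1),round(s['gripper_width'],3),s['wrist_force'].round(1))
    for c in cams:
        im=imaging.capture(c)
        if c=='wrist': np.save(f'T{n}.npy',imaging.camera_params('wrist')['world_from_camera']); cv2.imwrite(f'pics/w{n}.png',im)
        if c=='side': cv2.imwrite(f'pics/s{n}.png',cv2.resize(im[140:330,240:470],None,fx=3.4,fy=3.1,interpolation=cv2.INTER_CUBIC))
        if c=='scene': cv2.imwrite(f'pics/c{n}.png',cv2.resize(im[165:365,210:440],None,fx=3,fy=3,interpolation=cv2.INTER_CUBIC))
    return s
Sx=lambda u,v:(240+u/3.4-.35,140+v/3.1-.35)
Cx=lambda u,v:(210+u/3-.33,165+v/3-.33)
def wat(n,uv,z):
    P['w']=([[326.9265478,0,327.06752425],[0,326.9265478,201.03896322],[0,0,1]],np.load(f'T{n}.npy')[:3]); return tocab(at('w',uv,z)).round(4)
E
python3 - <<'E'
from look import *
s=look(5,('wrist',)); R=tool(YAW,5)
for x,y in ((-.23,.142),(-.17,.146)): print(delta(s,cab(x,y,.012),R))
E
```

```text
8.2 [0.4326 0.1828 0.0144] [-0.2961  0.1361  0.0144] [[0.996, -0.024, 0.084], [-0.024, -1.0, -0.0], [0.084, -0.002, -0.996]] [ 44.9  21.5 -41.9   8.6 -23.4  35.9] 0.499 [-1.9 -0.5 -0.5]
(array([ 1.641, -0.151,  0.198]), array([-0.019,  0.039, -0.017]))
(array([ 3.136, -0.253,  0.324]), array([-0.019,  0.039, -0.017]))
```

View pics/w5.png

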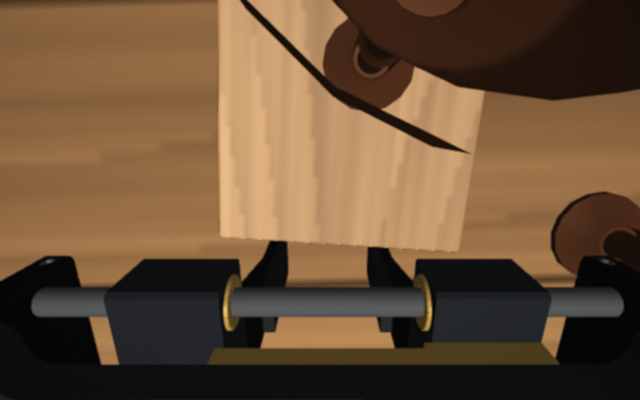

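Run:
```python
from look import *
s=look(6,('side','scene'))
print(wat(5,(220,237),.03),wat(5,(460,251),.03),wat(5,(369,64),.03))
np.save('T4.npy',np.array([[-0.03065997829110023, -0.9745601768864021, -0.22201897972545917, 0.4539202562546516], [-0.9994810604725355, 0.03208776182074025, -0.0028258269641245597, 0.1747222286360343], [0.009878030567121915, 0.2218171255076578, -0.975038249169557, 0.17873653371638518]]))
print(wat(4,(203,195),.03),wat(4,(457,213),.03),wat(4,(362,14),.03))
```

```text
8.25 [0.4332 0.1833 0.0146] [-0.2954  0.1366  0.0146] [[0.996, -0.024, 0.085], [-0.024, -1.0, 0.0], [0.085, -0.003, -0.996]] [ 44.9  21.5 -41.8   8.6 -23.4  35.9] 0.5 [-1.3 -0.5 -1. ]
[-0.2787  0.19    0.03  ] [-0.286   0.0707  0.03  ] [-0.1985  0.1185  0.03  ]
[-0.305   0.1846  0.03  ] [-0.3148  0.0659  0.03  ] [-0.2293  0.1122  0.03  ]
```

View pics/s6.png

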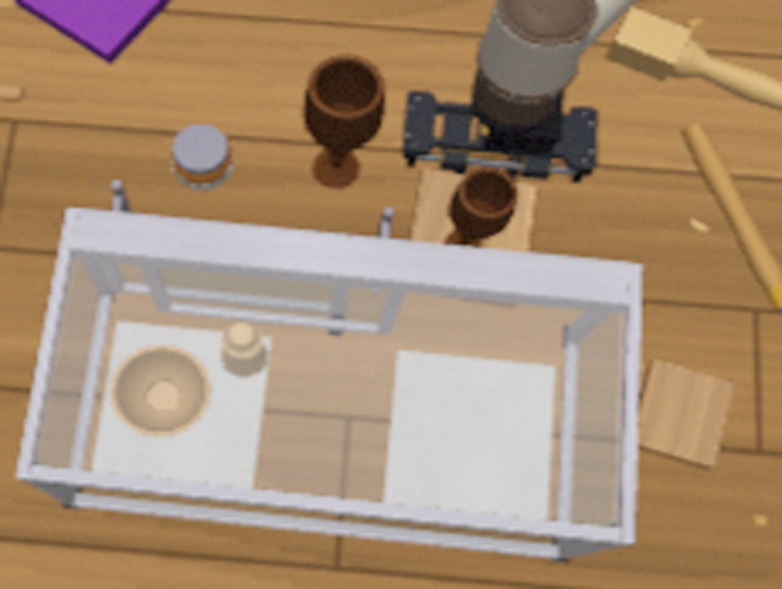

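View pics/c6.png

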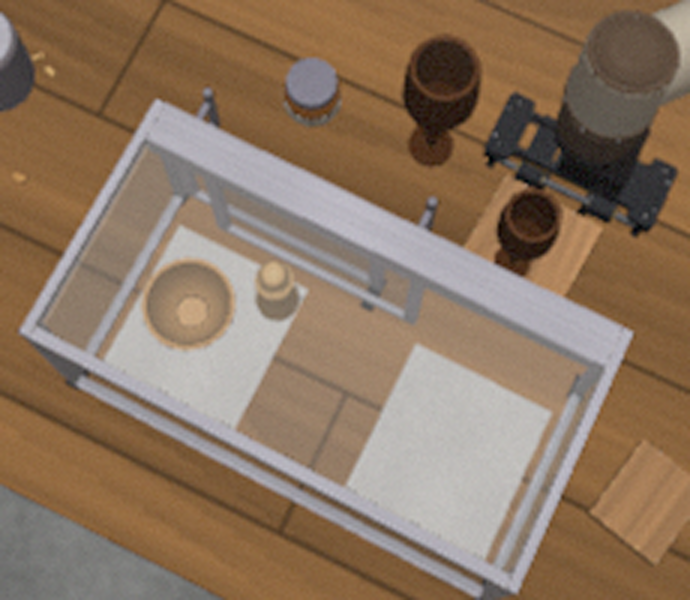

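Request:
{"op": "move_arm", "data": {
  "motion": [0.06,-0.01,0.01,0,0,0,0,0.13,-0.01,0.03,0,0,0,0,0.21,-0.02,0.04,0,0,0,0,0.29,-0.02,0.05,0,0,0,0,0.37,-0.03,0.06,0,0,0,0,0.45,-0.04,0.07,0,0,0,0,0.53,-0.04,0.08,0,0,0,0,0.61,-0.05,0.09,0,0,0,0,0.69,-0.06,0.1,0,0,0,0,0.77,-0.06,0.11,0,0,0,0,0.85,-0.07,0.12,0,0,0,0,0.93,-0.07,0.12,0,0,0,0,1.01,-0.08,0.13,0,0,0,0,1.09,-0.09,0.14,0,0,0,0,1.17,-0.09,0.15,0,0,0,0,1.25,-0.1,0.16,0,0,0,0,1.33,-0.11,0.16,0,0,0,0,1.41,-0.11,0.17,0,0,0,0,1.48,-0.12,0.18,0,0,0,0,1.54,-0.12,0.18,0,0,0,0]
}}

```text
time_s: 10.02
tcp_pos: [0.4955, 0.1868, 0.0128]
ee_rot: [[0.996, -0.024, 0.085], [-0.024, -1.0, 0.001], [0.085, -0.003, -0.996]]
wrist_force: [-2.4, -0.0, 1.2]
gripper_width: 0.503
```

Run:
```python
from look import *
s=look(7,('wrist','side')); R=tool(YAW,5)
for x,y in ((-.17,.146),): print(delta(s,cab(x,y,.012),R))
```

```text
10.0167 [0.4955 0.1868 0.0128] [-0.2333  0.1415  0.0128] [[0.996, -0.024, 0.085], [-0.024, -1.0, 0.001], [0.085, -0.003, -0.996]] [ 40.   25.7 -33.1   6.7 -27.5  42.8] 0.503 [-2.4 -0.   1.2]
(array([ 1.575, -0.115,  0.154]), array([-0.033,  0.024, -0.013]))
```

View pics/w7.png

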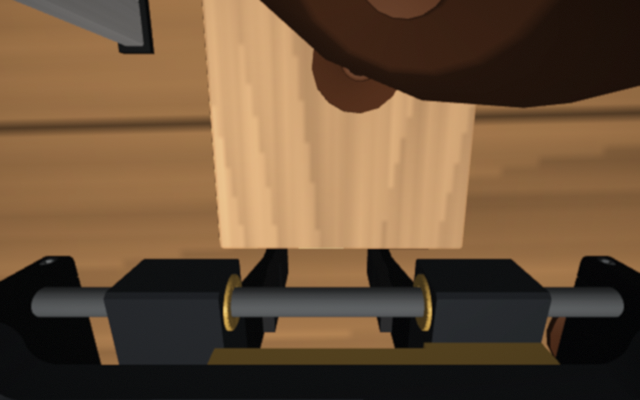

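View pics/s7.png

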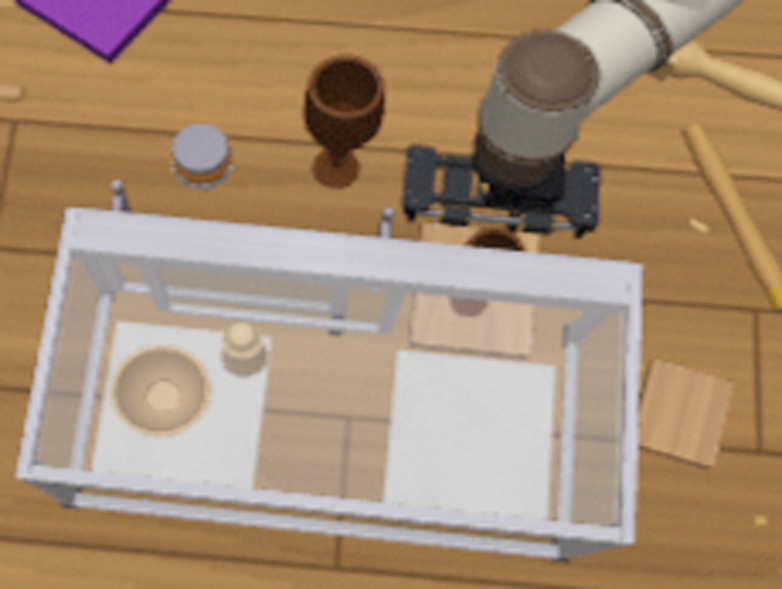

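Request:
{"op": "move_arm", "data": {
  "motion": [0.06,-0.01,0.01,0,0,0,0,0.13,-0.01,0.02,0,0,0,0,0.21,-0.02,0.03,0,0,0,0,0.29,-0.02,0.04,0,0,0,0,0.37,-0.03,0.05,0,0,0,0,0.45,-0.03,0.06,0,0,0,0,0.53,-0.04,0.06,0,0,0,0,0.61,-0.05,0.07,0,0,0,0,0.69,-0.05,0.08,0,0,0,0,0.77,-0.06,0.08,0,0,0,0,0.85,-0.06,0.09,0,0,0,0,0.93,-0.07,0.1,0,0,0,0,1.01,-0.08,0.1,0,0,0,0,1.09,-0.08,0.11,0,0,0,0,1.17,-0.09,0.12,0,0,0,0,1.25,-0.09,0.12,0,0,0,0,1.33,-0.1,0.13,0,0,0,0,1.41,-0.1,0.14,0,0,0,0,1.48,-0.11,0.15,0,0,0,0,1.54,-0.11,0.15,0,0,0,0]
}}

```text
time_s: 11.78
tcp_pos: [0.5583, 0.19, 0.0121]
ee_rot: [[0.996, -0.024, 0.086], [-0.024, -1.0, 0.002], [0.086, -0.004, -0.996]]
wrist_force: [-3.1, 0.1, 1.6]
gripper_width: 0.5
```

Run:
```python
from look import *
s=look(8,('wrist','side')); R=tool(YAW,5)
p=np.load('p.npy')
# plan: back off then go to stage-2 pre pose
yaw,tilt=-25,30
y=np.radians(yaw-YAW);c=np.cos(np.radians(tilt)); roll=np.degrees(np.arctan2(c*np.cos(y),-np.sin(y)))+180
R2=tool(yaw,tilt)@Rz(roll)
print('backoff',delta(s,cab(-.23,.146,.02),R), 'then', delta(s,cab(-.25,.14,.10),R2), delta(s,cab(-.21,.14,.03),R2))
```

```text
11.7833 [0.5583 0.19   0.0121] [-0.1706  0.1461  0.0121] [[0.996, -0.024, 0.086], [-0.024, -1.0, 0.002], [0.086, -0.004, -0.996]] [ 36.   29.9 -24.1   5.3 -32.   48.2] 0.5 [-3.1  0.1  1.6]
backoff (array([-1.464,  0.003, -0.324]), array([-0.04 ,  0.012, -0.014])) then (array([-1.789,  0.146, -2.36 ]), array([ -5.544,   1.487, -18.418])) (array([-0.944,  0.152, -0.53 ]), array([ -5.544,   1.487, -18.418]))
```

View pics/w8.png

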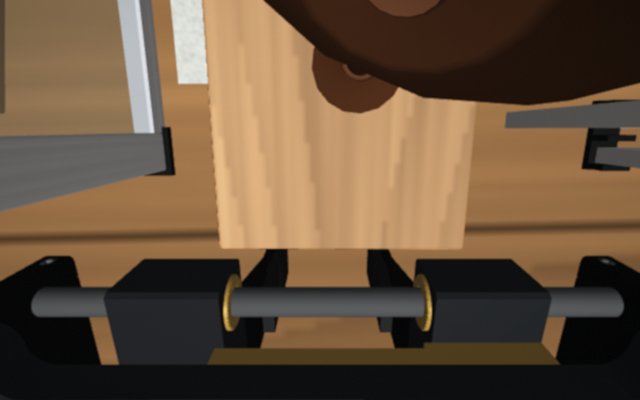

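View pics/s8.png

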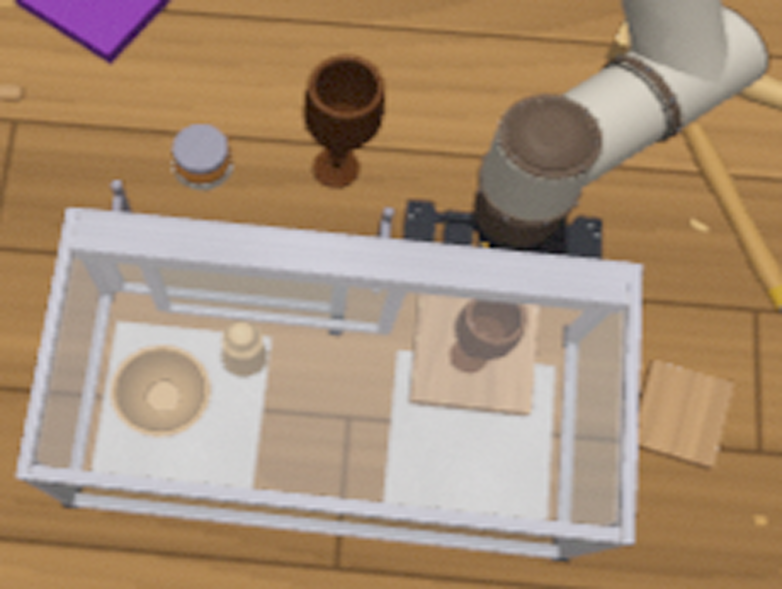

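Run:
```python
from look import *
print(wat(8,(220,248),.03),wat(8,(463,248),.03))
p=np.load('p.npy'); s=r.sense(); R0=s['ee_rot']; p0=s['tcp_pos']
def q6(q,R):
    M=fk(np.append(q,0),p)[1].T@R; return -90-np.degrees(np.arctan2(M[1,0],M[1,1]))
q=s['joints'][:5]
a=np.array([-1.464,0,-.324])*.04;b=np.array([-1.79,.15,-2.36])*.04; w=np.array([-5.54,1.49,-18.42])*5
for f in np.linspace(0,1,8):
    R=R0@Ro.from_rotvec(w*f,degrees=True).as_matrix(); pos=p0+R0@(a+(b-a)*min(1,f*4))
    q,e=ik(pos,R,q,p); print(q.round(0),round(q6(q,R)),round(e,4), tocab(pos).round(3))
```

```text
[-0.158   0.1994  0.03  ] [-0.1578  0.0802  0.03  ]
[ 40.  25. -32.   7. -29.] 43 0.0 [-0.229  0.146  0.02 ]
[ 43.  20. -33.  13. -35.] 49 0.0 [-0.241  0.143  0.066]
[ 45.  17. -35.  18. -39.] 55 0.0 [-0.249  0.14   0.1  ]
[ 47.  17. -39.  26. -37.] 60 0.0 [-0.249  0.14   0.1  ]
[ 48.  16. -43.  35. -35.] 63 0.0 [-0.249  0.14   0.1  ]
[ 48.  15. -48.  47. -32.] 66 0.0 [-0.249  0.14   0.1  ]
[ 46.  14. -53.  61. -30.] 67 0.0 [-0.249  0.14   0.1  ]
[ 41.  13. -57.  78. -28.] 68 0.0 [-0.249  0.14   0.1  ]
```

Request:
{"op": "move_arm", "data": {
  "motion": [-0.5,0,-0.05,0,0,0,0,-1.46,0,-0.4,0,0,0,0,-1.79,0.15,-1.4,-0.3,0.1,-1,1,-1.79,0.15,-2.36,-0.7,0.2,-2.3,1,-1.79,0.15,-2.36,-1.1,0.3,-3.7,1,-1.79,0.15,-2.36,-1.5,0.4,-5.1,1,-1.79,0.15,-2.36,-1.9,0.5,-6.4,1,-1.79,0.15,-2.36,-2.3,0.6,-7.7,1,-1.79,0.15,-2.36,-2.7,0.7,-9,1,-1.79,0.15,-2.36,-3.1,0.8,-10.3,1,-1.79,0.15,-2.36,-3.5,0.9,-11.6,1,-1.79,0.15,-2.36,-3.9,1.05,-12.9,1,-1.79,0.15,-2.36,-4.3,1.15,-14.2,1,-1.79,0.15,-2.36,-4.7,1.25,-15.5,1,-1.79,0.15,-2.36,-5.1,1.37,-16.9,1,-1.79,0.15,-2.36,-5.54,1.49,-18.42,1,-1.79,0.15,-2.36,-5.54,1.49,-18.42,1,-1.79,0.15,-2.36,-5.54,1.49,-18.42,1]
}}

```text
time_s: 13.38
tcp_pos: [0.4797, 0.1854, 0.1001]
ee_rot: [[0.025, 0.891, 0.454], [0.975, 0.08, -0.209], [-0.223, 0.447, -0.866]]
wrist_force: [1.3, 0.3, 0.3]
gripper_width: 0.006
```

```bash
cat > pl.py <<'E'
from look import *
yaw,tilt=-25,30
y=np.radians(yaw-YAW);c=np.cos(np.radians(tilt)); roll=np.degrees(np.arctan2(c*np.cos(y),-np.sin(y)))+180
R2=tool(yaw,tilt)@Rz(roll)
E
python3 - <<'E'
from pl import *
import itertools
s=look(9,('wrist','side'))
g=np.array(list(itertools.product([-.0095,.0095],[-.015,.015],[0,-.03])))@(Rz(-YAW)@R2).T
print('finger corners rel tip, cab:',g.round(4).tolist())
for t in (cab(-.21,.136,.05),cab(-.195,.136,.0155),cab(-.18,.136,.0155),cab(-.104,.136,.0155)): print(delta(s,t,R2))
E
```

```text
13.3833 [0.4797 0.1854 0.1001] [-0.2491  0.1397  0.1001] [[0.025, 0.891, 0.454], [0.975, 0.08, -0.209], [-0.223, 0.447, -0.866]] [ 40.8  13.5 -56.8  77.9 -27.7  67.7] 0.006 [1.3 0.3 0.3]
finger corners rel tip, cab: [[-0.0133, -0.0108, -0.0045], [-0.0271, -0.0048, 0.0214], [0.0133, -0.0077, 0.0088], [-0.0004, -0.0017, 0.0348], [-0.0133, 0.0077, -0.0088], [-0.0271, 0.0137, 0.0171], [0.0133, 0.0108, 0.0045], [-0.0004, 0.0168, 0.0305]]
(array([0.191, 0.299, 1.551]), array([ 0.008, -0.021, -0.042]))
(array([0.384, 0.246, 2.47 ]), array([ 0.008, -0.021, -0.042]))
(array([0.385, 0.579, 2.642]), array([ 0.008, -0.021, -0.042]))
(array([0.39 , 2.268, 3.513]), array([ 0.008, -0.021, -0.042]))
```

View pics/s9.png

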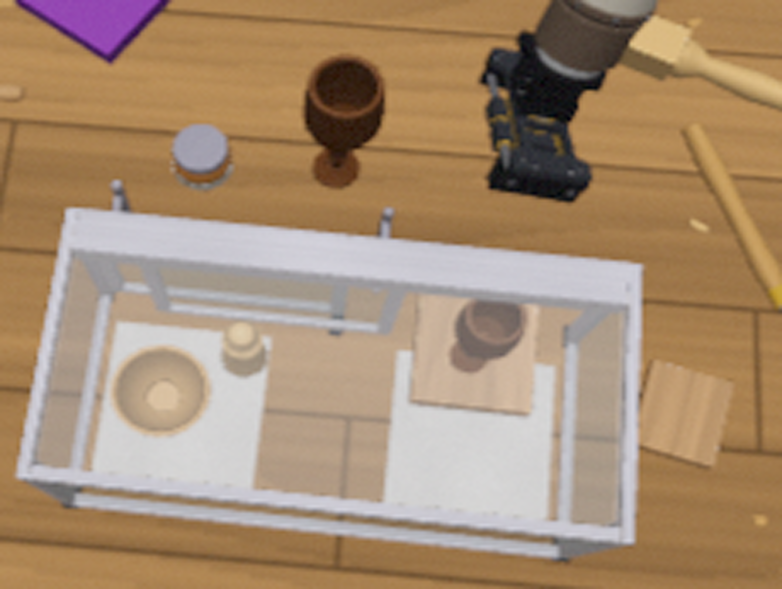

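View pics/w9.png

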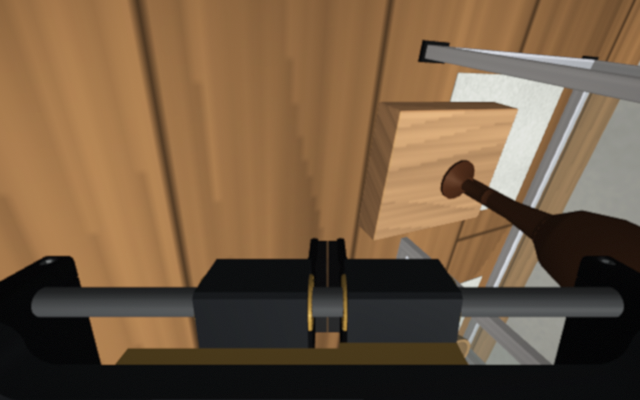

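Request:
{"op": "move_arm", "data": {
  "motion": [0.1,0.05,0.7,0,0,0,1,0.2,0.1,1.4,0,0,0,1,0.28,0.18,1.9,0,0,0,1,0.33,0.22,2.25,0,0,0,1,0.36,0.25,2.47,0,0,0,1,0.36,0.25,2.47,0,0,0,1]
}}

```text
time_s: 13.98
tcp_pos: [0.5364, 0.1802, 0.0148]
ee_rot: [[0.028, 0.891, 0.453], [0.975, 0.076, -0.21], [-0.222, 0.447, -0.866]]
wrist_force: [0.1, 0.4, 0.4]
gripper_width: 0.009
```

Run:
```python
from pl import *
s=look(10,('wrist','side'))
for t in (cab(-.17,.135,.0155),cab(-.1,.135,.0155)): print(delta(s,t,R2))
```

```text
13.9833 [0.5364 0.1802 0.0148] [-0.1923  0.1358  0.0148] [[0.028, 0.891, 0.453], [0.975, 0.076, -0.21], [-0.222, 0.447, -0.866]] [ 23.2  25.7 -54.1 115.1 -24.3  45.1] 0.009 [0.1 0.4 0.4]
(array([-0.02 ,  0.501,  0.242]), array([-0.002, -0.014, -0.084]))
(array([-0.01 ,  2.057,  1.043]), array([-0.002, -0.014, -0.084]))
```

View pics/w10.png

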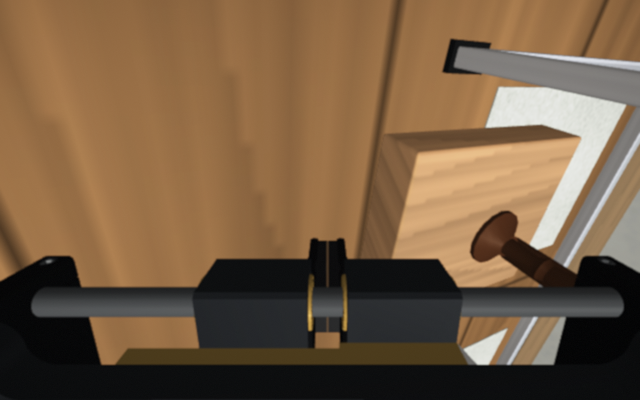

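```bash
python3 kin.py
python3 - <<'E'
from pl import *
p=np.load('p.npy'); q=r.sense()['joints'][:5]
for x in (-.18,-.15,-.1): print(ik(cab(x,.135,.0155),R2,q,p))
E
```

```text
[ 0.      0.1606  0.5649  0.      0.4218  0.3065 -0.      0.1598  0.    ] 3.4062635957954335e-06
(array([ 22.92833977,  26.18926111, -52.91532531, 114.00628974,
       -23.97250105]), np.float64(2.220446049250313e-15))
(array([ 22.27125275,  27.72530723, -49.80615582, 111.44682566,
       -23.24171885]), np.float64(4.541811371439053e-10))
(array([ 21.67214836,  30.40381389, -44.42634976, 106.03108166,
       -22.23685495]), np.float64(6.359357485052897e-12))
```

Request:
{"op": "move_arm", "data": {
  "motion": [0,0.06,0.03,0,0,0,1,0,0.12,0.06,0,0,0,1,0,0.18,0.085,0,0,0,1,0,0.24,0.115,0,0,0,1,-0.01,0.3,0.145,0,0,0,1,-0.01,0.36,0.175,0,0,0,1,-0.01,0.41,0.2,0,0,0,1,-0.01,0.46,0.225,0,0,0,1,-0.01,0.51,0.25,0,0,0,1,-0.01,0.56,0.275,0,0,0,1,-0.01,0.61,0.3,0,0,0,1,-0.01,0.66,0.325,0,0,0,1,-0.01,0.72,0.355,0,0,0,1,-0.01,0.78,0.385,0,0,0,1,-0.01,0.84,0.415,0,0,0,1,-0.01,0.9,0.445,0,0,0,1,-0.01,0.96,0.48,0,0,0,1,-0.01,1.02,0.51,0,0,0,1,-0.01,1.07,0.535,0,0,0,1,-0.01,1.1,0.55,0,0,0,1]
}}

```text
time_s: 15.75
tcp_pos: [0.5846, 0.1793, 0.0167]
ee_rot: [[0.027, 0.891, 0.454], [0.975, 0.077, -0.209], [-0.221, 0.448, -0.866]]
wrist_force: [-1.6, -0.3, -0.5]
gripper_width: 0.005
```

Run:
```python
from pl import *
s=look(11,('wrist','side'))
for t in (cab(-.1,.135,.0155),): print(delta(s,t,R2))
```

```text
15.75 [0.5846 0.1793 0.0167] [-0.144   0.1359  0.0167] [[0.027, 0.891, 0.454], [0.975, 0.077, -0.209], [-0.221, 0.448, -0.866]] [ 22.2  27.9 -49.2 110.8 -23.   51. ] 0.005 [-1.6 -0.3 -0.5]
(array([-0.011,  0.962,  0.534]), array([ 0.01 , -0.027, -0.071]))
```

View pics/w11.png

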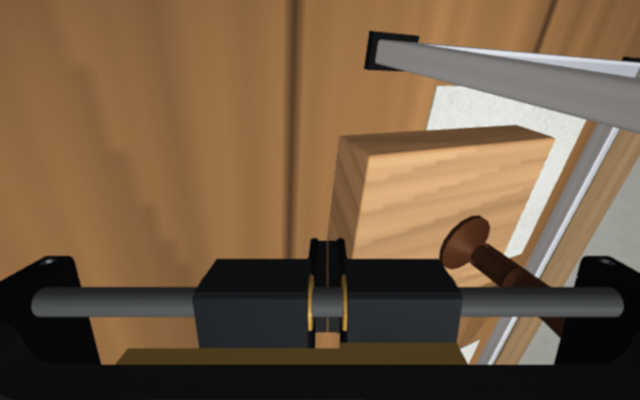

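View pics/s11.png

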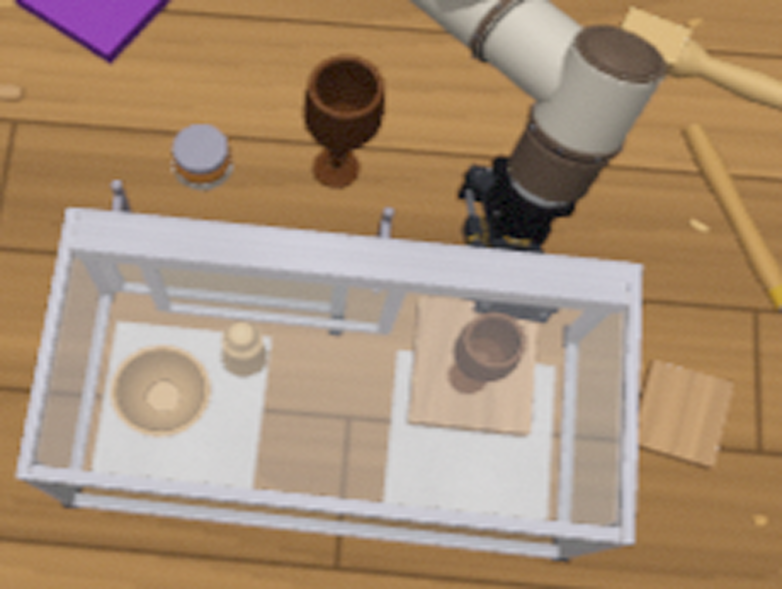

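Run:
```python
from pl import *
s=r.sense()
print('foot',tocab(at('side',Sx(467,378),.03)).round(4),'rim',tocab(at('side',Sx(490,343),.215)).round(4),'far',tocab(at('side',Sx(410,422),.03)).round(4),tocab(at('side',Sx(530,434),.03)).round(4))
import itertools
b=np.array(list(itertools.product([-.0375,.0375],[.095],[-.07,-.12,-.15])))
for q in b:
    w=s['tcp_pos']+s['ee_rot']@q; u=proj('side',w); print(q,tocab(w).round(3),((u[0]-240+.35)*3.4).round(),((u[1]-140+.35)*3.1).round())
```

```text
foot [-0.0522  0.133   0.03  ] rim [-0.0505  0.1289  0.215 ] far [0.0018 0.0807 0.03  ] [0.0011 0.1983 0.03  ]
[-0.0375  0.095  -0.07  ] [-0.092  0.123  0.128] 472.0 321.0
[-0.0375  0.095  -0.12  ] [-0.115  0.132  0.172] 491.0 290.0
[-0.0375  0.095  -0.15  ] [-0.128  0.138  0.198] 503.0 270.0
[ 0.0375  0.095  -0.07  ] [-0.091  0.196  0.112] 547.0 333.0
[ 0.0375  0.095  -0.12  ] [-0.114  0.206  0.155] 568.0 302.0
[ 0.0375  0.095  -0.15  ] [-0.128  0.212  0.181] 581.0 283.0
```

Request:
{"op": "move_arm", "data": {
  "motion": [0,0.04,0.02,0,0,0,1,0,0.1,0.05,0,0,0,1,0,0.16,0.085,0,0,0,1,0,0.22,0.115,0,0,0,1,-0.01,0.28,0.15,0,0,0,1,-0.01,0.34,0.18,0,0,0,1,-0.01,0.4,0.21,0,0,0,1,-0.01,0.46,0.245,0,0,0,1,-0.01,0.52,0.275,0,0,0,1,-0.01,0.58,0.31,0,0,0,1,-0.01,0.64,0.34,0,0,0,1,-0.01,0.7,0.375,0,0,0,1,-0.01,0.76,0.41,0,0,0,1,-0.01,0.82,0.44,0,0,0,1,-0.01,0.88,0.475,0,0,0,1,-0.01,0.93,0.5,0,0,0,1,-0.01,0.98,0.53,0,0,0,1,-0.01,1.02,0.555,0,0,0,1,-0.01,1.03,0.56,0,0,0,1]
}}

```text
time_s: 17.43
tcp_pos: [0.6321, 0.1773, 0.0161]
ee_rot: [[0.027, 0.89, 0.455], [0.975, 0.077, -0.209], [-0.221, 0.449, -0.866]]
wrist_force: [-4.7, -0.8, 4.2]
gripper_width: 0.008
```

Run:
```python
from pl import *
s=look(12,('wrist','side','scene'))
```

```text
17.4333 [0.6321 0.1773 0.0161] [-0.0965  0.1351  0.0161] [[0.027, 0.89, 0.455], [0.975, 0.077, -0.209], [-0.221, 0.449, -0.866]] [ 21.5  30.5 -44.1 106.1 -22.1  56.9] 0.008 [-4.7 -0.8  4.2]
```

View pics/c12.png

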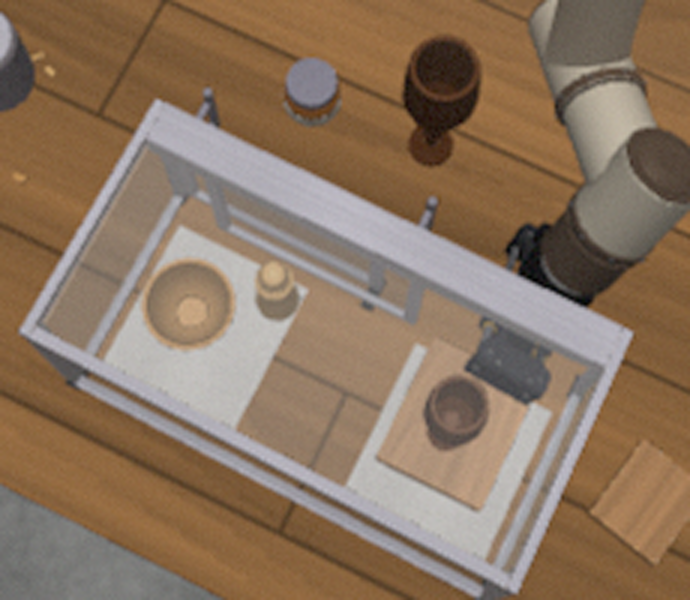

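View pics/s12.png

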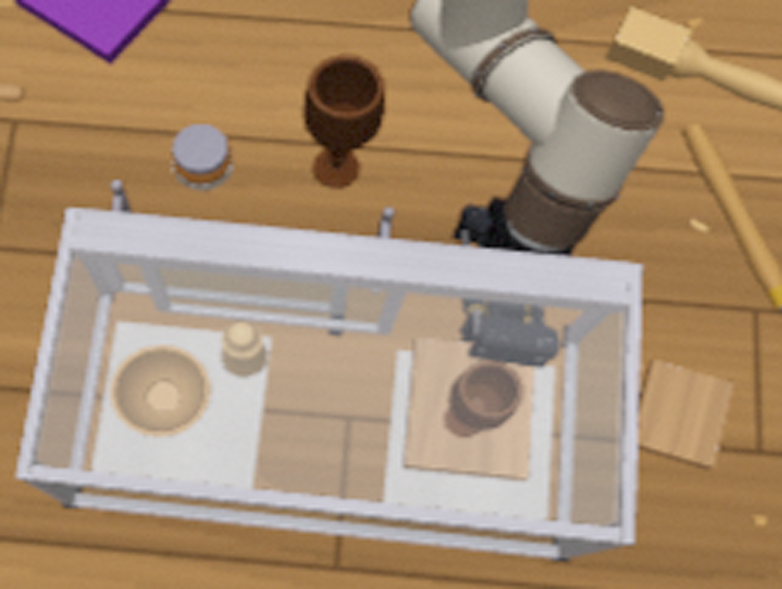

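Run:
```python
from pl import *
for a in ((405,466),(529,478)): print('s',tocab(at('side',Sx(*a),.03)).round(4))
for a in ((378,459),(478,507),(437,340)): print('c',tocab(at('scene',Cx(*a),.03)).round(4))
print('rim',tocab(at('side',Sx(486,397),.215)),tocab(at('scene',Cx(458,411),.215)),'foot',tocab(at('scene',Cx(445,432),.03)))
print(r.sense()['wrist_force'])
```

```text
s [0.0487 0.0797 0.03  ]
s [0.0474 0.1998 0.03  ]
c [0.0508 0.0833 0.03  ]
c [0.0472 0.1951 0.03  ]
c [-0.0876  0.0836  0.03  ]
rim [0.00105544 0.12867387 0.215     ] [0.00054655 0.13471068 0.215     ] foot [-0.00521553  0.1326561   0.03      ]
[-2.48560638  0.74355511  2.46950907]
```

Request:
{"op": "move_arm", "data": {
  "motion": [0,0.03,0.015,0,0,0,1,0,0.07,0.035,0,0,0,1,0,0.11,0.055,0,0,0,1,0,0.15,0.075,0,0,0,1,0,0.18,0.09,0,0,0,1,0,0.2,0.1,0,0,0,1]
}}

```text
time_s: 18.08
tcp_pos: [0.6411, 0.1771, 0.0161]
ee_rot: [[0.027, 0.89, 0.455], [0.975, 0.077, -0.209], [-0.221, 0.449, -0.866]]
wrist_force: [-3.7, -0.4, 1.7]
gripper_width: 0.006
```

Run:
```python
from pl import *
s=look(13,('side','scene'))
# retreat
print(delta(s,cab(-.16,.137,.02),R2), delta(s,cab(-.25,.14,.10),R2))
```

```text
18.0833 [0.6411 0.1771 0.0161] [-0.0875  0.135   0.0161] [[0.027, 0.89, 0.455], [0.975, 0.077, -0.209], [-0.221, 0.449, -0.866]] [ 21.4  31.  -43.1 104.9 -21.9  58.2] 0.006 [-3.7 -0.4  1.7]
(array([ 0.017, -1.562, -0.928]), array([ 0.018, -0.021, -0.077])) (array([-0.364, -2.656, -3.707]), array([ 0.018, -0.021, -0.077]))
```

View pics/s13.png

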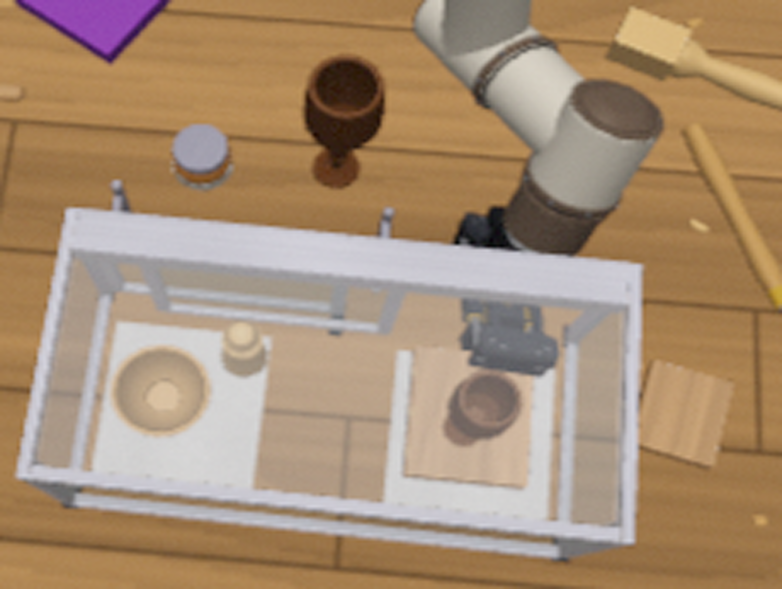

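Request:
{"op": "move_arm", "data": {
  "motion": [0,-0.15,-0.085,0,0,0,1,0.01,-0.5,-0.29,0,0,0,1,0.015,-1.0,-0.59,0,0,0,1,0.02,-1.56,-0.93,0,0,0,1,-0.1,-1.9,-1.8,0,0,0,1,-0.25,-2.3,-2.8,0,0,0,1,-0.36,-2.66,-3.7,0,0,0,0.5,-0.36,-2.66,-3.7,0,0,0,0]
}}

```text
time_s: 18.85
tcp_pos: [0.4769, 0.1863, 0.1023]
ee_rot: [[0.027, 0.889, 0.457], [0.975, 0.077, -0.207], [-0.219, 0.452, -0.865]]
wrist_force: [-0.1, 1.0, -0.4]
gripper_width: 0.085
```

Run:
```python
from pl import *
s=look(14,('side','scene'))
R=tool(YAW,0); R0=s['ee_rot']; p0=s['tcp_pos']; p=np.load('p.npy')
a=delta(s,cab(-.25,.14,.31),R); b=delta(s,cab(-.157,.03,.31),R); print(a,b)
w=b[1]*5; q=s['joints'][:5]
for f in np.linspace(0,1,8):
    Rr=R0@Ro.from_rotvec(w*f,degrees=True).as_matrix(); pos=p0+np.array([0,0,.21*min(1,f*3)])
    q,e=ik(pos,Rr,q,p); print(q.round(0),round(e,4))
for d in ((410,487),(527,487)): pass
```

```text
18.85 [0.4769 0.1863 0.1023] [-0.2518  0.1405  0.1023] [[0.027, 0.889, 0.457], [0.975, 0.077, -0.207], [-0.219, 0.452, -0.865]] [ 41.2  13.1 -57.1  77.9 -27.9  67.3] 0.085 [-0.1  1.  -0.4]
(array([-1.15 ,  2.384, -4.467]), array([ 6.298, -2.359, 18.096])) (array([-3.822,  4.179, -2.853]), array([ 6.298, -2.359, 18.096]))
[ 41.  13. -57.  78. -28.] 0.0
[ 52.   7. -42.  39. -44.] 0.0
[ 52.   4. -27.  26. -61.] 0.0
[ 50.   5. -19.  20. -69.] 0.0
[ 48.   6. -15.  15. -72.] 0.0
[ 45.   7. -11.  10. -74.] 0.0
[ 42.   8.  -8.   5. -76.] 0.0
[ 40.   8.  -6.   0. -76.] 0.0
```

View pics/c14.png

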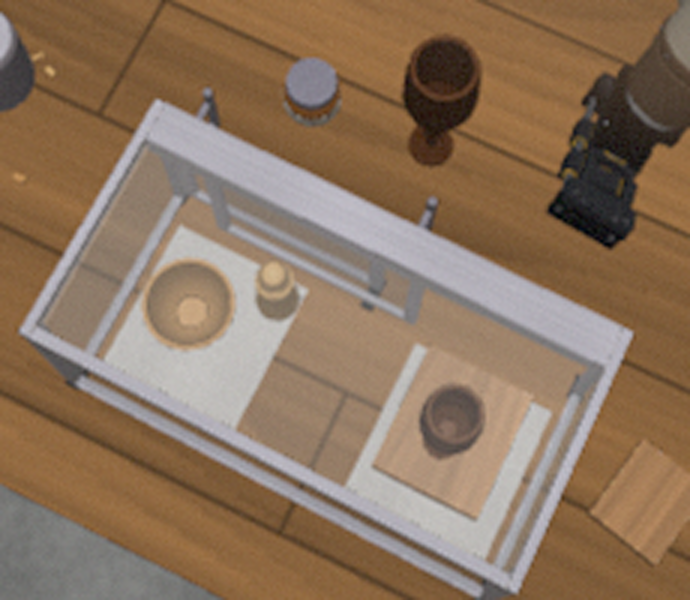

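View pics/s14.png

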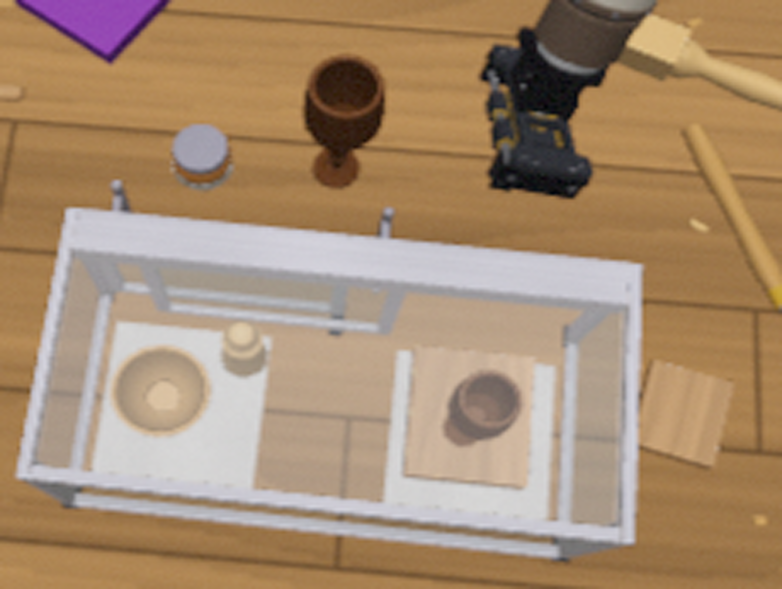

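Request:
{"op": "move_arm", "data": {
  "motion": [-0.2,0.4,-0.8,0.4,-0.15,1.2,0,-0.4,0.8,-1.6,0.85,-0.3,2.5,0,-0.6,1.2,-2.4,1.3,-0.5,3.8,0,-0.8,1.6,-3.2,1.75,-0.65,5.1,0,-1,2,-3.9,2.2,-0.8,6.4,0,-1.15,2.38,-4.47,2.65,-1,7.7,0,-1.15,2.38,-4.47,3.1,-1.15,9,0,-1.15,2.38,-4.47,3.55,-1.3,10.3,0,-1.15,2.38,-4.47,4,-1.5,11.6,0,-1.8,2.8,-4.1,4.5,-1.7,12.9,0,-2.5,3.3,-3.65,4.95,-1.85,14.2,0,-3.1,3.7,-3.3,5.4,-2,15.5,0,-3.6,4.05,-2.98,5.85,-2.2,16.8,0,-3.82,4.18,-2.85,6.3,-2.36,18.1,0,-3.82,4.18,-2.85,6.3,-2.36,18.1,0,-3.82,4.18,-2.85,6.3,-2.36,18.1,0]
}}

```text
time_s: 20.28
tcp_pos: [0.5725, 0.0715, 0.3086]
ee_rot: [[1.0, -0.031, -0.0], [-0.031, -1.0, -0.001], [-0.0, 0.001, -1.0]]
wrist_force: [0.7, 0.9, -0.6]
gripper_width: 0.5
```

Run:
```python
from pl import *
for a in ((415,346),(536,358),(403,475),(527,487)): print('s',tocab(at('side',Sx(*a),.03)).round(4))
for a in ((438,340),(533,390),(374,467),(474,517)): print('c',tocab(at('scene',Cx(*a),.03)).round(4))
s=look(15,('wrist',))
R=tool(YAW,0)
print(delta(s,cab(-.157,.03,.213),R),delta(s,cab(-.157,.2265,.213),R))
K=np.array([[326.93,0,327.07],[0,326.93,201.04],[0,0,1]]);T=np.load('T15.npy')
c=np.linalg.inv(T)@np.append(cab(-.159,.03,.251),1); q=K@c[:3]; print(q/q[2])
```

```text
s [-0.0815  0.0789  0.03  ]
s [-0.0821  0.1999  0.03  ]
s [0.0583 0.0785 0.03  ]
s [0.0569 0.1983 0.03  ]
c [-0.0881  0.0845  0.03  ]
c [-0.086   0.1956  0.03  ]
c [0.0598 0.0833 0.03  ]
c [0.0579 0.1957 0.03  ]
20.2833 [0.5725 0.0715 0.3086] [-0.1536  0.0279  0.3086] [[1.0, -0.031, -0.0], [-0.031, -1.0, -0.001], [-0.0, 0.001, -1.0]] [ 23.2  14.7   2.    0.  -77.4  65. ] 0.5 [ 0.7  0.9 -0.6]
(array([-0.083, -0.054,  2.39 ]), array([ 0.011,  0.005, -0.09 ])) (array([-0.122, -4.967,  2.386]), array([ 0.011,  0.005, -0.09 ]))
[325.93266178 225.69820141   1.        ]
```

View pics/w15.png

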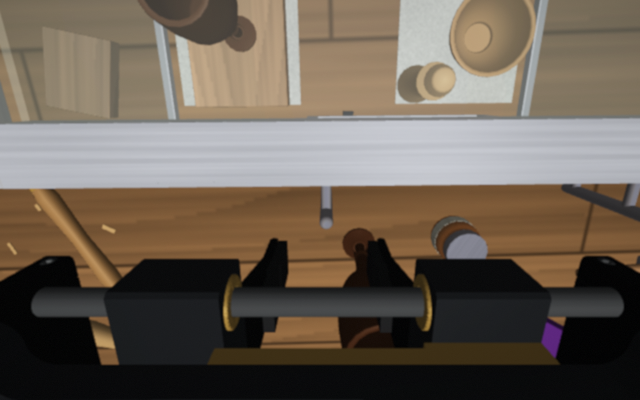

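Request:
{"op": "move_arm", "data": {
  "motion": [-0.08,-0.05,0.8,0,0,-0.09,0,-0.08,-0.05,1.6,0,0,-0.09,0,-0.08,-0.05,2.1,0,0,-0.09,0,-0.08,-0.05,2.39,0,0,-0.09,0,-0.08,-0.2,2.39,0,0,-0.09,0,-0.08,-0.35,2.39,0,0,-0.09,0,-0.08,-0.5,2.39,0,0,-0.09,0,-0.09,-0.65,2.39,0,0,-0.09,0,-0.09,-0.85,2.39,0,0,-0.09,0,-0.09,-1.05,2.39,0,0,-0.09,0,-0.09,-1.25,2.39,0,0,-0.09,0,-0.09,-1.45,2.39,0,0,-0.09,0,-0.1,-1.65,2.39,0,0,-0.09,0,-0.1,-1.85,2.39,0,0,-0.09,0,-0.1,-2.05,2.39,0,0,-0.09,0,-0.1,-2.25,2.39,0,0,-0.09,0,-0.1,-2.45,2.39,0,0,-0.09,0,-0.1,-2.65,2.39,0,0,-0.09,0,-0.1,-2.85,2.39,0,0,-0.09,0]
}}

```text
time_s: 21.92
tcp_pos: [0.5705, 0.1869, 0.2128]
ee_rot: [[1.0, -0.017, -0.0], [-0.017, -1.0, -0.002], [-0.0, 0.002, -1.0]]
wrist_force: [0.5, -1.9, 2.3]
gripper_width: 0.498
```

Run:
```python
from pl import *
s=look(16,('side',))
R=tool(YAW,0)
print(delta(s,cab(-.157,.2265,.213),R))
```

```text
21.9167 [0.5705 0.1869 0.2128] [-0.1583  0.1433  0.2128] [[1.0, -0.017, -0.0], [-0.017, -1.0, -0.002], [-0.0, 0.002, -1.0]] [ 33.6  20.1  -4.    0.1 -66.   55.4] 0.498 [ 0.5 -1.9  2.3]
(array([ 0.044, -2.08 , -0.009]), array([0.026, 0.004, 0.069]))
```

View pics/s16.png

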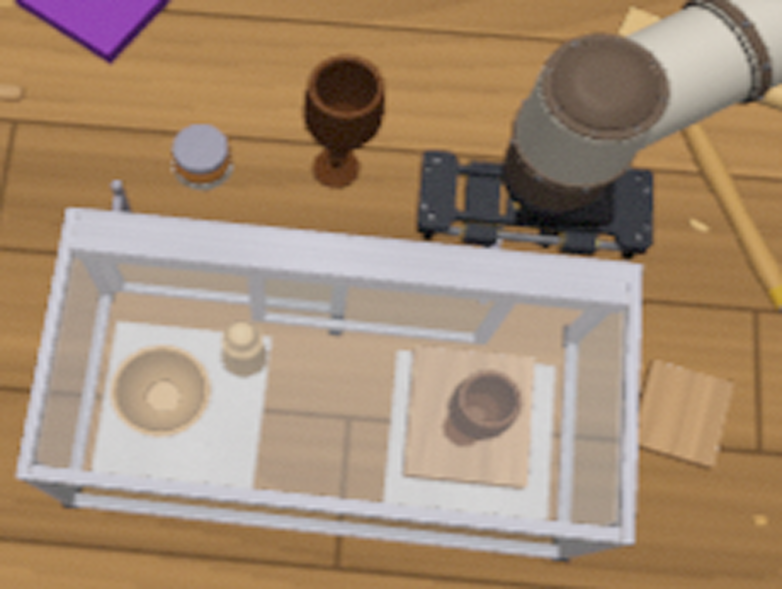

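Door is following, half shut. Continue to the stop.

Request:
{"op": "move_arm", "data": {
  "motion": [0,-0.2,0,0,0,0,0,0.01,-0.4,0,0,0,0,0,0.01,-0.6,0,0,0,0,0,0.02,-0.8,0,0,0,0,0,0.02,-1.0,0,0,0,0,0,0.02,-1.2,0,0,0,0,0,0.03,-1.4,0,0,0,0,0,0.03,-1.6,0,0,0,0,0,0.04,-1.75,0,0,0,0,0,0.04,-1.85,0,0,0,0,0,0.04,-1.93,0,0,0,0,0,0.04,-2.0,0,0,0,0,0,0.04,-2.05,0,0,0,0,0,0.04,-2.08,0,0,0,0,0,0.04,-2.1,0,0,0,0,0,0.04,-2.1,0,0,0,0,0]
}}

```text
time_s: 23.3
tcp_pos: [0.5736, 0.2695, 0.2121]
ee_rot: [[1.0, -0.017, -0.002], [-0.017, -1.0, -0.006], [-0.002, 0.006, -1.0]]
wrist_force: [1.2, -8.3, -1.7]
gripper_width: 0.505
```

Run:
```python
from pl import *
s=look(17,('side','wrist'))
```

```text
23.3 [0.5736 0.2695 0.2121] [-0.1571  0.2259  0.2121] [[1.0, -0.017, -0.002], [-0.017, -1.0, -0.006], [-0.002, 0.006, -1.0]] [ 39.9  23.4   1.    0.2 -67.9  49.1] 0.505 [ 1.2 -8.3 -1.7]
```

View pics/s17.png

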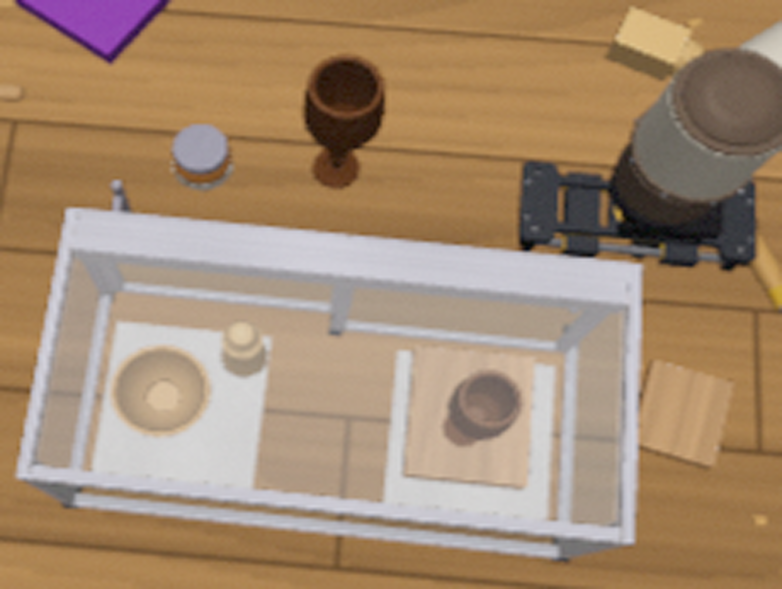

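View pics/w17.png

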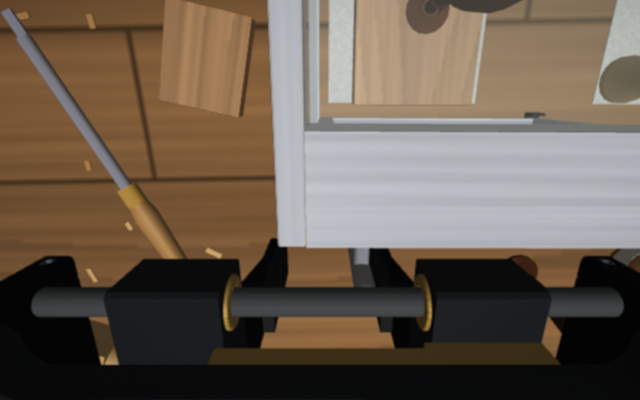

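Request:
{"op": "move_arm", "data": {
  "motion": [0,0.15,0,0,0,0,0,0,0.3,0,0,0,0,0,0,0.3,-0.8,0,0,0,0,0,0.3,-1.6,0,0,0,0,0,0.3,-2.6,0,0,0,0,-1,-1,-3,0,0,0,0,-2,-2,-3,0,0,0,0,-3,-2.5,-3,0,0,0,0,-3,-2.5,-3,0,0,0,0,-3,-2.5,-3,0,0,0,0]
}}

```text
time_s: 24.23
tcp_pos: [0.4514, 0.3764, 0.3332]
ee_rot: [[1.0, -0.01, -0.001], [-0.01, -1.0, -0.001], [-0.001, 0.001, -1.0]]
wrist_force: [-0.5, -0.7, -0.2]
gripper_width: 0.502
```

Run:
```python
from pl import *
s=look(18,('side','scene'))
```

```text
24.2333 [0.4514 0.3764 0.3332] [-0.2817  0.33    0.3332] [[1.0, -0.01, -0.001], [-0.01, -1.0, -0.001], [-0.001, 0.001, -1.0]] [ 55.6  15.3   6.4   0.  -81.1  33.8] 0.502 [-0.5 -0.7 -0.2]
```

View pics/s18.png

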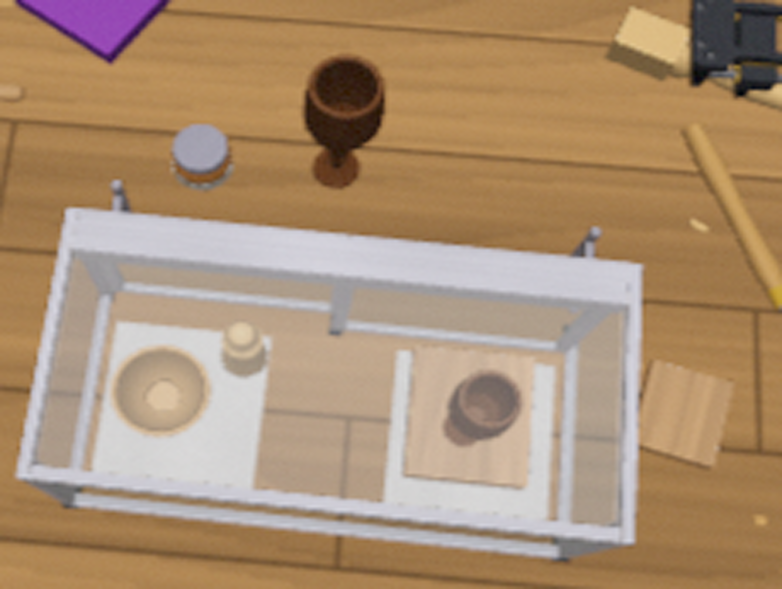

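View pics/c18.png

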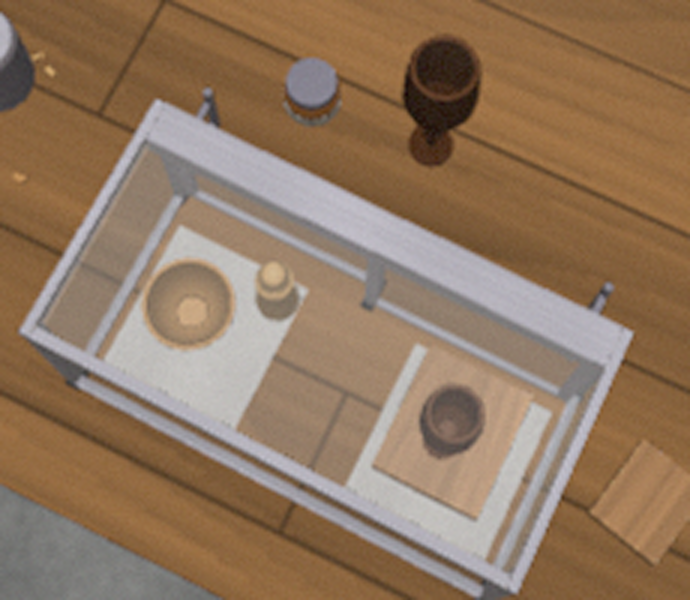

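```bash
python3 -c "
from station import r
print(r.finish_job())"
```

```text
the job is handed in; nothing more can be done
None
```

The job is done and handed in at about 24 s of the allowed 72 s; the hand-in reported no verdict.

**What I did**
- I slid the left door fully open by its pull.
- I pushed the board to the doorway at about 0.03–0.04 m/s with the half-open fingers.
- I finished the push with the closed fingertips, the tool tilted 30° so it passed under the head rail.
- I pushed the left door shut until it met its stop, with about 8 N on the wrist, then drew the arm clear.

**Last checks in the pictures**
- **Board:** its centre is 12 to 14 mm in front of the cabinet's centre (limit 30 mm), and about 5 mm off the bay's middle line. The two cameras disagreed on the near edge by about 5 mm, which is inside the margin.
- **Goblet:** it stands upright near the board's middle. By the box dimensions, the closest the gripper came to it was about 11 mm. No finger or arm contact showed in the pictures.
- **Doors:** both pulls are at the same pixels as before the job.
- **Other pieces:** the bowl, finial and jar look unmoved, as does the larger goblet. The tin lay only partly in the last crop; what shows of it is unchanged.

No check failed.

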